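Set a plastic plate against the hidden stop of a welding jig and clamp it

TASK

Take the orange-handled setting bar from its rest and, with the bar only and never with the gripper, nudge the grey plate gently along its guide under the blue cover until it rests against the stop hidden inside; do not shove the stop out of its setting. Hang the bar back in its rest, then flip the red-handled clamp over until it snaps down onto the plate. Leave everything else on the bench where it is.

Things in the scene. Friction and masses are not known exactly. Their poses are not given: they have to be found in the camera images.
- jig: Fixed welding jig, dark grey base 150 (x) by 385 (y, -205 to 180) by 10 mm; origin on the bench on the guide's centre line. Its +y is the way the plate must travel. Lengths below are mm in this frame. Two black guide rails, tops at z 30, y -195 to 175, keep a guide 83 wide (x -41.5 to 41.5), floor at z 10. Guide floor behind the guard (y -195 to -76) has nothing above it.
- guard_edge (a point): Middle of the yellow front edge of a clear panel over the guide, at jig (0, -76, 105), on its underside. Panel: jig x -78 to 78, y -76 to -2, z 105 to 111, on four thin posts at x +-69.5. The plate's rear face ends 30 to 60 mm past this edge, under the panel, where an upright bar cannot follow: lean the bar 30 to 45 degrees, its top towards -y.
- cover_mouth (a point): Middle of the front edge of the blue-roofed cover, on top, at jig (0, 85, 54). The cover spans jig y 85 to 178, x -66 to 66, roof z 46 to 54, open only to -y. In it is the hidden rubber stop; where it stands differs each time: its face lies at jig y 117 to 143. It is held by friction only: it slides away if pushed with more than about 15 N.
- plate_mid (a point): Loose grey plastic plate, 80 (x) by 160 (y) by 25 mm, 0.2 to 0.45 kg, lying in the guide; point at its centre, which is at z 22.5 of the jig; its axes are along the jig's (within 1 degree). Its rear face (green strip along its top edge), to be pushed, is 80 mm towards -y, its front face 80 mm towards +y. Sliding it takes 1 to 3.5 N.
- bar_grip (a point): Setting bar, 200 mm long, 0.18 kg: orange square handle 26 by 26 by 64 mm; point at the handle's centre; z along the bar towards the handle's end, x and y square to the handle's flats. Below the handle is a round black flange (44 mm across, 6 mm thick, underside 38 mm below this point), then a 14 mm steel shank.
- bar_nose (a point): Centre of the bar's white ball nose (22 mm across), 157 mm below the handle's centre along the bar.
- bar_flange (a point): Centre of the underside of the bar's flange, 38 mm below the handle's centre and 119 mm above the centre of the nose.
- rest_seat (a point): Fixed blue fork rest: point on top of its two prongs, 140 mm above the bench, where the flange's centre sits. Slot 26 mm wide along x, open towards -x; prongs 10 thick, 18 wide, ending 25 mm on the -x side of the point; post from 34 mm on the +x side; base 6 mm high below. The bar hangs by its flange and comes out by lifting 10 mm and drawing it towards -x.
- clamp (a joint): Angle of the over-centre clamp (rad): 1.95 standing open, leaning towards the jig's -x; 1.57 upright; about 0 closed, its rubber foot pressed on the plate. Hinge line along the jig's y through jig x -79, y 40, z 56. A spring drives it open above about 1.1 rad and snaps it closed below that; flipping takes about 4 N at the handle.
- clamp_handle (a point): Middle of the clamp's red round handle (20 mm thick, 60 mm long along the lever), 110 mm from the hinge. Between 6 and 80 mm from the hinge the lever is a 12 mm round steel bar.
- cleaner_mid (a point): Bystander: white bottle with a blue cap, 66 mm across, 150 mm high; point half-way up.
- tape_mid (a point): Bystander: yellow ring of tape core lying flat, 100 mm across, 30 mm high; point at its centre.
- offcut_mid (a point): Bystander: black plastic offcut 90 by 60 by 30 mm; point at its centre.
Mind the look-alikes: they are no part of the job. Leave any turquoise look-alike of the part that bears bar_grip alone. Of the things that look like the part that bears rest_seat, take the one that is farthest to the robot's left at the start.

How it is judged:
By the outcome, as a careful person would: the job done as asked, in the order asked, and still so for the second after the job is handed in, with the robot touching nothing.
It also fails if it takes over 72 s, if anything falls off the work surface, if the arm or the gripper's body presses on something with over 40 N, if the wrist force passes 120 N, or if a joint passes its speed limit or range.

ROBOT

A 7-joint arm with a two-finger parallel gripper is mounted at the origin on the work surface. World frame = base frame: x ahead of the robot, y to its left, z up, the work surface at z = 0. Lengths are in m, angles in rad, forces in N, time in s.
With the tool pointing down it reaches from about 0.4 to 0.9 m from the base axis. Payload 5.5 kg.
Tool frame: the origin (TCP) lies between the finger pads; the fingertips stand 19 mm ahead of it and the grasp point (between the pads) is the TCP; x points along the fingers, z is the direction in which the jaws open and shut, and the axes are right-handed (so a half turn about x gives the same grasp; the last joint's range is limited). The gripper opens to 92 mm and grips with 3 to 60 N. Pads are 19 mm wide; open, the fingers measure 130 mm over their backs; the gripper's body (75 mm by 190 mm) begins 47 mm behind the grasp point.
Start: joints at [-0.922, 0.501, -0.427, 1.55, 0.221, 1.138, -0.21], TCP at [0.245, 0.602, 0.246] pointing down, gripper open.
Joint ranges: [-2.88, 2.88], [-0.31, 2.03], [-1.54, 1.56], [0.2, 2.42], [-1.41, 4.55], [0.19, 2.02], [-2.57, 2.57]. Speed limits (rad/s): [2.57, 2.57, 3.14, 3.14, 3.14, 3.14, 3.14].

INTERFACE

Orientations are given as a unit quaternion [x, y, z, w].
In Python, from rig import bot, viewer gives the robot as it stands.
- The arm moves only by the shell command python3 -m jog 'ROWS'. ROWS is JSON, a list of rows, each an object with "xyz": the shift along the tool's x, y, z in m, a list of three; "twist": the turn, a rotation vector about the tool's x, y, z in degrees, a list of three; "claw": the closure, from -1 (fully open) to 1 (shut). A call has 1 to 8 rows; each row shifts and turns the commanded pose from where the row before left it, along the tool's axes as they then stand; what a row does not reach is not made up. A row lasts 1/8 s, in which the tool goes at most 62.5 mm and 10.7 degrees, less where a joint would pass 70% of its speed; a pose out of reach is approached as far as the arm can. A call with a gripper value outside its range is refused whole. The fingers move at their own pace and stop on an object; the grip force is fixed at half the most. Time passes only in rows, so rows that do not move let the fingers close. It gives the time, the measured TCP pose, the force and the opening at its end, in the units of the state.
- bot.sense(): the state, without advancing time (a new reading comes with each control period).
- viewer.read_camera(name): name is "scene" or "side" or "wrist"; returns the picture (480x640x3 uint8, red, green, blue); there is no depth.
- viewer.camera_model(name): a dict with "fovy" (degrees; the focal length in pixels is half the picture's height over the tangent of half this angle, whatever the lens; pixels are square), "cx", "cy" (the principal point, pixels), "xyz" and "orientation" of the camera in the world. Camera axes: x right, y down, z forward; pixel columns grow to the right and rows downward; lengths in m; the calibration is good to about 2 mm. A picture is of the moment at which its call begins: read the wrist's pose just before it. camera_model takes no time and is no camera call; for the wrist camera it gives the pose at the moment of the call.
- bot.close_job(): hands the job in, once; it reports no verdict.
The state is a dict: "time": time; "joint_pos": joint angles; "qd": joint speeds; "effort": joint torques, N m; "eef_pos": TCP position; "tcp_rot": TCP orientation; "contact_force": force on the tool from outside, world axes, zero at the start; "moment": the same for the moment, N m; "opening": finger opening in m.
Only numpy, scipy, OpenCV 4.12 (cv2) and the standard library are available. Lean on these libraries where they do the work, as an engineer would, in place of code of your own. Each camera call takes 0.05 s, during which the arm holds its last target.

## Working session

There is one attempt and no reset: what is moved stays moved. The work goes in short steps, Python scripts to look and compute and a shell command to move; the robot and the scene stay as the last step left them, time stands still between calls to the robot, and variables do not carry over. Pictures are saved under pics/ and viewed, and the job is handed in when it is done.

```bash
ls -la; mkdir -p pics; python3 - <<'E'
from rig import bot, viewer
import cv2,json
print(bot.sense())
for n in ["scene","side","wrist"]:
    print(n,viewer.camera_model(n))
    im=viewer.read_camera(n); cv2.imwrite(f"pics/{n}0.png",im[:,:,::-1])
E
```

```text
total 12
drwxr-xr-x  3 agent agent 4096 Dec  7 08:15 .
drwxr-xr-x 23 root  root  4096 Dec  7 08:15 ..
drwxr-xr-x  2 agent agent 4096 Dec  7 08:15 pics
{'time': 0.0, 'joint_pos': array([-0.92178764,  0.5018456 , -0.42674463,  1.55144137,  0.22081021,
        1.13833984, -0.21028445]), 'qd': array([-0.00043286, -0.00235673, -0.00119349,  0.00223484,  0.00013443,
       -0.00096796, -0.00056188]), 'effort': array([ 4.79239134e-04, -5.66588759e+01, -5.81578553e+00, -2.79111385e+01,
       -6.85142353e-02,  3.03563161e-02,  1.81561177e-04]), 'eef_pos': array([0.24442143, 0.60156684, 0.24467923]), 'tcp_rot': array([-0.39526268,  0.58716023,  0.39449719,  0.58598826]), 'contact_force': array([1.00114558, 0.51013339, 0.61967043]), 'moment': array([-0.02456403, -0.0268508 ,  0.01437682]), 'opening': 0.09182860331217073}
scene {'fovy': 52.09564563025176, 'cx': 315.44092801931004, 'cy': 236.23770248059344, 'xyz': array([ 1.0619221 , -0.56747363,  0.78361517]), 'orientation': array([ 0.83174874,  0.34633128, -0.16548168, -0.40107916])}
side {'fovy': 53.159405378411435, 'cx': 321.5716163712391, 'cy': 236.0739339995608, 'xyz': array([ 0.16520005, -0.84927133,  1.03182613]), 'orientation': array([ 0.90917524, -0.14808026,  0.07351857, -0.38218796])}
wrist {'fovy': 60.8870773530198, 'cx': 324.5944844358742, 'cy': 237.72623442855416, 'xyz': array([0.17264612, 0.63214589, 0.3850763 ]), 'orientation': array([0.82069218, 0.55226497, 0.08090286, 0.12215755])}
```

View pics/scene0.png

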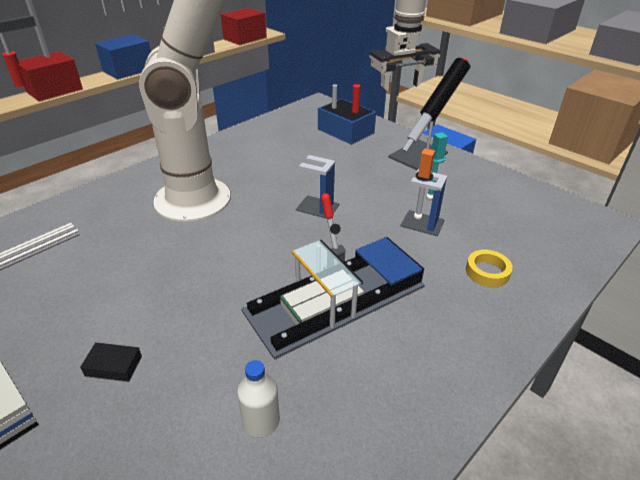

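View pics/side0.png

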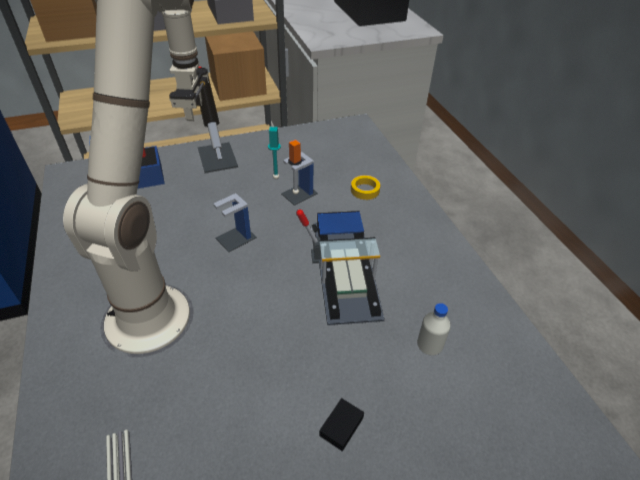

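View pics/wrist0.png

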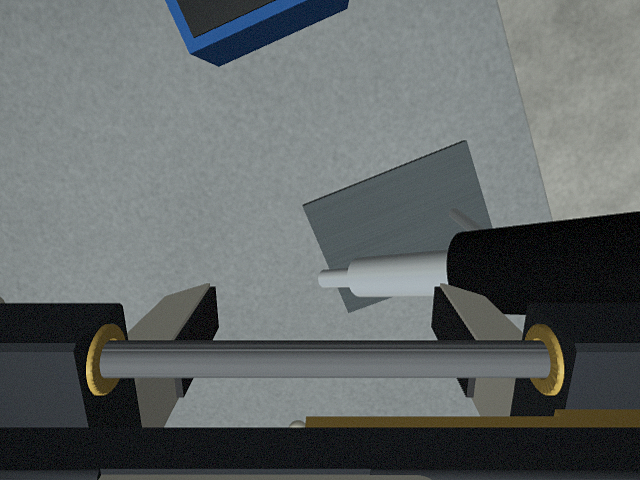

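```bash
python3 - <<'E'
import cv2,numpy as np
a=cv2.imread("pics/scene0.png")[120:370,230:480]; b=cv2.imread("pics/side0.png")[110:335,200:400]
cv2.imwrite("pics/c1.png",cv2.resize(a,None,fx=2.4,fy=2.4,interpolation=cv2.INTER_CUBIC))
cv2.imwrite("pics/c2.png",cv2.resize(b,None,fx=2.6,fy=2.6,interpolation=cv2.INTER_CUBIC))
E
```

```text
(no output)
```

View pics/c1.png

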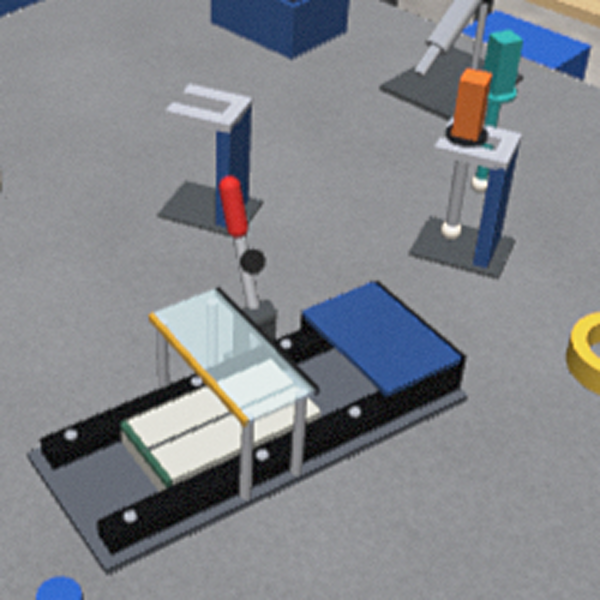

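View pics/c2.png

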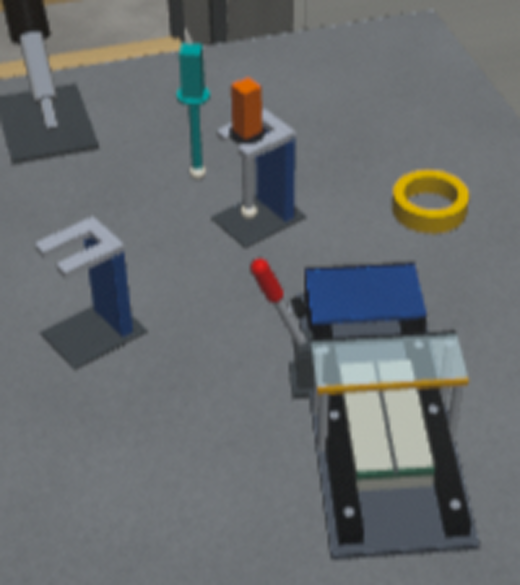

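```bash
cat > h.py <<'E'
import numpy as np, cv2
from scipy.spatial.transform import Rotation as R
from scipy.optimize import least_squares
from rig import bot, viewer
class Cam:
    def __init__(s,n,m=None):
        m=m or viewer.camera_model(n); s.f=240/np.tan(np.radians(m["fovy"])/2); s.c=np.array([m["cx"],m["cy"]]); s.p=np.array(m["xyz"]); s.R=R.from_quat(m["orientation"]).as_matrix()
    def proj(s,P):
        q=(np.atleast_2d(P)-s.p)@s.R; return q[:,:2]/q[:,2:]*s.f+s.c
    def ray(s,px):
        d=np.append((np.array(px)-s.c)/s.f,1); return s.R@d
    def onz(s,px,z):
        d=s.ray(px); return s.p+d*(z-s.p[2])/d[2]
def tri(c1,p1,c2,p2):
    r=least_squares(lambda P:np.r_[c1.proj(P)[0]-p1,c2.proj(P)[0]-p2],[0.5,0.2,0.1]); return r.x,np.abs(r.fun).max()
def mask(im,lo,hi):
    return cv2.inRange(cv2.cvtColor(im,cv2.COLOR_RGB2HSV),np.array(lo),np.array(hi))
def blobs(m,amin=20):
    n,l,s,c=cv2.connectedComponentsWithStats(m); return sorted([(int(s[i,4]),c[i].round(1).tolist(),s[i,:4].tolist()) for i in range(1,n) if s[i,4]>=amin],reverse=True)
def jigpts(x,P):
    c,s_=np.cos(x[2]),np.sin(x[2]); P=np.array(P)/1000.
    return np.c_[x[0]+c*P[:,0]-s_*P[:,1],x[1]+s_*P[:,0]+c*P[:,1],P[:,2]]
E
cat > fit.py <<'E'
from h import *
sc,sd=Cam("scene"),Cam("side")
c1=lambda x,y:(230+(x+.5)/2.4-.5,120+(y+.5)/2.4-.5)
c2=lambda x,y:(200+(x+.5)/2.6-.5,110+(y+.5)/2.6-.5)
O1=[((-75,-205,10),(30,455)),((75,-205,10),(108,570)),((75,180,10),(466,398)),((-66,85,54),(302,316)),((66,85,54),(388,392)),((-66,178,54),(376,283)),((66,178,54),(464,355)),((-78,-76,108),(150,316)),((78,-76,108),(246,420))]
O2=[((-75,-205,10),(332,556)),((75,-205,10),(478,545)),((-66,178,54),(306,268)),((66,178,54),(415,264)),((66,85,54),(423,318)),((-66,85,54),(312,324)),((-78,-76,108),(317,389)),((78,-76,108),(468,381))]
A=[o[0] for o in O1];a=np.array([c1(*o[1]) for o in O1]);B=[o[0] for o in O2];b=np.array([c2(*o[1]) for o in O2])
f=lambda x:np.r_[(sc.proj(jigpts(x,A))-a).ravel(),(sd.proj(jigpts(x,B))-b).ravel()]
r=least_squares(f,[.6,.2,0]);print("jig",r.x.round(4),np.degrees(r.x[2]));print(r.fun.reshape(-1,2).round(1).tolist())
E
python3 fit.py; python3 - <<'E'
from h import *
sc,sd=Cam("scene"),Cam("side")
for n in("scene","side"):
    im=cv2.imread(f"pics/{n}0.png")[:,:,::-1].copy()
    print(n,"orange",blobs(mask(im,(5,180,120),(14,255,255)))[:4]);print("turq",blobs(mask(im,(82,120,60),(95,255,255)))[:3]);print("red",blobs(mask(im,(0,180,100),(4,255,255)))[:6]);print("green",blobs(mask(im,(60,80,30),(80,255,255)))[:4]);print('yel',blobs(mask(im,(20,150,100),(30,255,255)))[:4])
E
```

```text
jig [ 0.5573  0.013  -0.229 ] -13.122856296060705
[[-1.9, -1.0], [-1.4, -0.1], [0.8, -1.5], [-0.6, -2.4], [-0.5, -0.1], [0.4, -1.8], [1.0, -0.1], [-1.2, 0.6], [-1.0, 2.4], [0.2, -1.0], [1.2, -0.9], [-0.3, -1.1], [0.0, -1.8], [1.9, -2.0], [0.4, -1.8], [0.4, 0.8], [0.8, 0.3]]
scene orange [(300, [425.7, 162.9], [418, 149, 17, 30])]
turq [(377, [438.8, 148.7], [432, 133, 15, 39])]
red [(551, [40.9, 64.4], [18, 52, 55, 44]), (448, [236.3, 20.8], [221, 9, 43, 35]), (273, [12.9, 68.9], [3, 52, 21, 35]), (180, [326.9, 205.6], [322, 194, 11, 24]), (156, [355.5, 98.3], [352, 85, 8, 27])]
green [(83, [290.2, 308.4], [280, 295, 21, 28])]
yel [(1093, [488.6, 267.8], [466, 250, 46, 37]), (132, [312.4, 273.4], [293, 251, 40, 46])]
side orange [(136, [295.8, 149.9], [290, 140, 10, 22])]
turq [(288, [273.9, 144.4], [268, 127, 13, 47])]
red [(79, [302.2, 216.7], [297, 210, 11, 15])]
green [(20, [343.3, 292.1], [337, 291, 14, 3])]
yel [(436, [365.2, 186.6], [351, 175, 29, 24]), (116, [351.0, 258.0], [322, 256, 58, 6])]
```

```bash
cat > ov.py <<'E'
from h import *
def box(x0,x1,y0,y1,z): return [(x0,y0,z),(x1,y0,z),(x1,y1,z),(x0,y1,z)]
def overlay(j,suffix):
  S=[box(-75,75,-205,180,10),box(-66,66,85,178,54),box(-78,78,-76,-2,105),box(-78,78,-76,-2,111),box(-41.5,41.5,-195,85,30)]
  for n,(x0,y0,x1,y1,k) in {"scene":(230,120,480,370,2.4),"side":(200,110,400,335,2.6)}.items():
    im=cv2.imread(f"pics/{n}0.png"); cam=Cam(n)
    cr=cv2.resize(im[y0:y1,x0:x1],None,fx=k,fy=k,interpolation=cv2.INTER_CUBIC)
    for P in S:
        q=(cam.proj(jigpts(j,P))-[x0,y0]+.5)*k-.5
        cv2.polylines(cr,[q.round().astype(int)],True,(0,0,255),1)
    cv2.imwrite(f"pics/ov_{n}{suffix}.png",cr)
E
python3 -c "
from ov import *
overlay([.5573,.013,-.229],'0')"
```

```text
(no output)
```

View pics/ov_scene0.png

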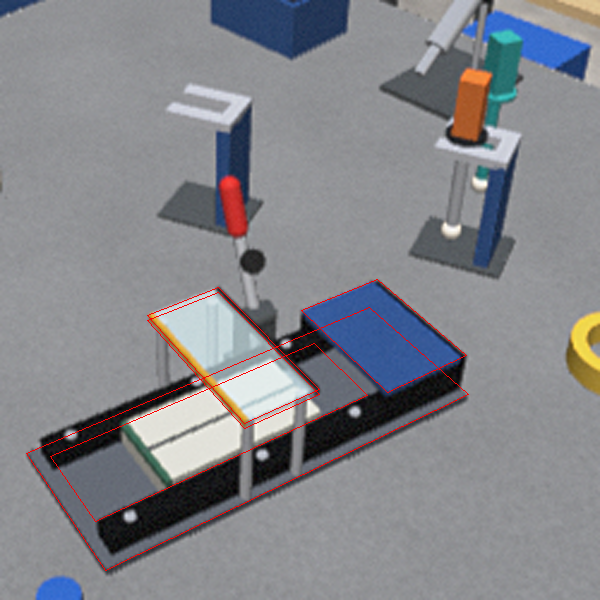

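View pics/ov_side0.png

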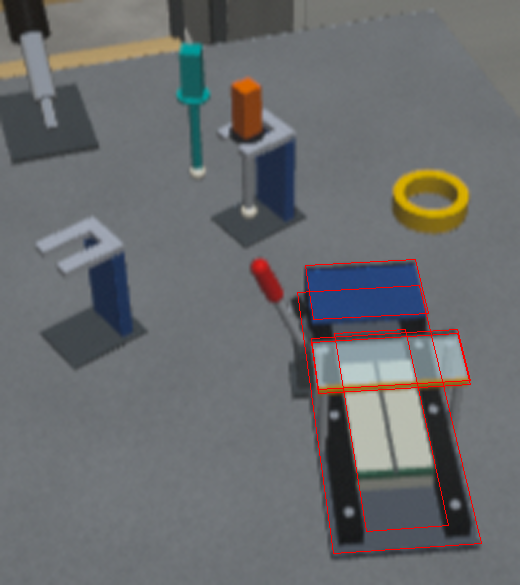

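```bash
python3 - <<'E'
from h import *
sc,sd=Cam("scene"),Cam("side")
c1=lambda x,y:(230+(x+.5)/2.4-.5,120+(y+.5)/2.4-.5)
c2=lambda x,y:(200+(x+.5)/2.6-.5,110+(y+.5)/2.6-.5)
T=lambda n,a,b:print(n,[np.round(v,4) for v in tri(sc,a,sd,b)])
T("handle",(425.7,162.9),(295.8,149.9))
T("nose",c1(451,230),c2(249,211))
T("turqhandle",c1(502,62),c2(192,70))
T("clamp",(326.9,205.6),(302.2,216.7))
T("tape",(488.6,267.8),(365.2,186.6))
for n,p in dict(tipL=(437,146),cornerR=(521,134),cornerT=(480,128),baseL=(411,251),baseR=(499,275),baseRR=(515,240),baseT=(428,217)).items(): print(n,sc.onz(c1(*p),.14 if 'base' not in n else .006).round(4))
for n,p in dict(tipL=(218,132),cornerR=(296,132),cornerT=(270,111),tipR=(243,151),baseL=(211,217),baseF=(246,245),baseR=(306,215),oT1=(37,243),oT2=(62,268),oC=(95,218),oR=(123,242)).items(): print('side',n,sd.onz(c2(*p),.14 if 'base' not in n else .006).round(4))
j=[.5573,.013,-.229]
print("clamp handle pred 1.95",jigpts(j,[(-79+110*np.cos(1.95),40,56+110*np.sin(1.95))]))
# plate rear, green strip top z35
for cam,a in((sc,((124,428),(172,487))),(sd,((358,474),(434,467)))):
  for p in a:
    P=cam.onz((c1 if cam is sc else c2)(*p),.035); d=P[:2]-j[:2]; c,s=np.cos(j[2]),np.sin(j[2]); print("rear jig",(c*d[0]+s*d[1]).round(4),(-s*d[0]+c*d[1]).round(4))
E
```

```text
handle [array([0.5142, 0.3565, 0.1827]), np.float64(0.3849)]
nose [array([0.5116, 0.3626, 0.0191]), np.float64(0.3218)]
turqhandle [array([0.4736, 0.4756, 0.1682]), np.float64(0.2756)]
clamp [array([0.4486, 0.0808, 0.1592]), np.float64(0.0576)]
tape [array([0.7466, 0.3177, 0.0142]), np.float64(0.1224)]
tipL [0.5018 0.3256 0.14  ]
cornerR [0.5491 0.4066 0.14  ]
cornerT [0.5123 0.3863 0.14  ]
baseL [0.4942 0.3165 0.006 ]
baseR [0.586  0.3493 0.006 ]
baseRR [0.5627 0.4146 0.006 ]
baseT [0.4686 0.3815 0.006 ]
side tipL [0.4781 0.3744 0.14  ]
side cornerR [0.569 0.346 0.14 ]
side cornerT [0.5521 0.3983 0.14  ]
side tipR [0.4961 0.328  0.14  ]
side baseL [0.4653 0.3795 0.006 ]
side baseF [0.4925 0.3122 0.006 ]
side baseR [0.584  0.3462 0.006 ]
side oT1 [0.2327 0.233  0.14  ]
side oT2 [0.2509 0.1838 0.14  ]
side oC [0.3018 0.2564 0.14  ]
side oR [0.3225 0.2062 0.14  ]
clamp handle pred 1.95 [[0.44978568 0.07913262 0.15818557]]
rear jig -0.0338 -0.1268
rear jig 0.0472 -0.1254
rear jig -0.0407 -0.1271
rear jig 0.0387 -0.1247
```

```bash
cat >> h.py <<'E'
def tool(): 
    s=bot.sense(); return np.array(s["eef_pos"]),R.from_quat(s["tcp_rot"]).as_matrix(),s
def rotgoal(x,z):
    "tool matrix with x axis x and z axis near z"
    x=np.array(x,float);x/=np.linalg.norm(x);z=np.array(z,float);z-=x*(x@z);z/=np.linalg.norm(z);return np.c_[x,np.cross(z,x),z]
def go(goal,Rg=None,show=True):
    p,M,s=tool(); d=M.T@(np.array(goal)-p)
    rv=np.degrees(R.from_matrix(M.T@Rg).as_rotvec()) if Rg is not None else None
    print("t",round(s["time"],2),"tcp",p.round(4),"F",s["contact_force"].round(1),"open",round(s["opening"],4),"| shift tool mm",(d*1e3).round(1),"twist",None if rv is None else rv.round(2))
E
python3 - <<'E'
from h import *
p,M,s=tool(); print(M.round(3))
m=viewer.camera_model("wrist"); C=R.from_quat(m["orientation"]).as_matrix()
print("cam in tool",(M.T@(m["xyz"]-p)).round(4)); print((M.T@C).round(3))
go([0.48,0.33,0.40])
E
```

```text
[[-0.001 -0.927  0.376]
 [-0.001  0.376  0.927]
 [-1.     0.    -0.001]]
cam in tool [-0.1403  0.078   0.001 ]
[[ 0.    -0.29   0.957]
 [-0.001 -0.957 -0.29 ]
 [ 1.    -0.001 -0.001]]
t 0.15 tcp [0.2444 0.6018 0.2449] F [ 0.2 -0.1 -0.5] open 0.092 | shift tool mm [-154.8 -320.5 -163.4] twist None
```

```bash
python3 -m jog '[{"xyz":[-0.055,0,0],"twist":[0,0,0],"claw":-1},{"xyz":[-0.055,0,0],"twist":[0,0,0],"claw":-1},{"xyz":[0,-0.057,-0.021],"twist":[0,0,0],"claw":-1},{"xyz":[0,-0.057,-0.021],"twist":[0,0,0],"claw":-1},{"xyz":[0,-0.057,-0.021],"twist":[0,0,0],"claw":-1},{"xyz":[0,-0.057,-0.021],"twist":[0,0,0],"claw":-1},{"xyz":[0,-0.057,-0.021],"twist":[0,0,0],"claw":-1},{"xyz":[0,-0.057,-0.021],"twist":[0,0,0],"claw":-1}]' && python3 -m jog '[{"xyz":[0,0,0],"twist":[0,0,0],"claw":-1},{"xyz":[0,0,0],"twist":[0,0,0],"claw":-1}]'; python3 - <<'E'
from h import *
go([.514,.3565,.35])
im=viewer.read_camera("wrist"); cv2.imwrite("pics/w1.png",im[:,:,::-1])
E
```

```text
time: 1.15
eef_pos: [0.5151, 0.3552, 0.3555]
tcp_rot: [-0.395, 0.587, 0.395, 0.586]
contact_force: [0.2, 1.4, 0.1]
opening: 0.0915
time: 1.4
eef_pos: [0.5136, 0.3569, 0.3553]
tcp_rot: [-0.394, 0.587, 0.395, 0.586]
contact_force: [-0.7, -0.5, 0.3]
opening: 0.0918
t 1.4 tcp [0.5136 0.3569 0.3553] F [-0.7 -0.5  0.3] open 0.0918 | shift tool mm [ 5.3 -0.5 -0.3] twist None
```

View pics/w1.png

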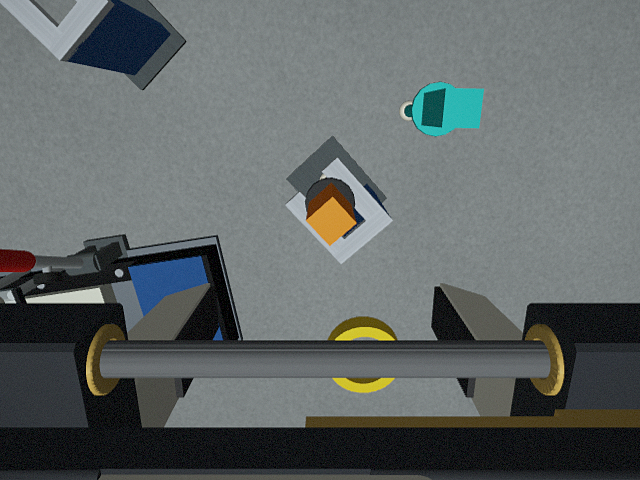

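```bash
python3 - <<'E'
from h import *
im=cv2.imread("pics/w1.png"); cr=cv2.resize(im[120:280,240:450],None,fx=3.6,fy=3.6,interpolation=cv2.INTER_CUBIC); cv2.imwrite("pics/w1c.png",cr)
r=im[:,:,::-1].copy(); cam=Cam("wrist")
m=mask(r,(8,120,180),(20,255,255)); b=blobs(m)[:2]; print(b)
cs,_=cv2.findContours(m,0,1); c=max(cs,key=cv2.contourArea); rc=cv2.minAreaRect(c); print(rc)
B=cv2.boxPoints(rc); P=np.array([cam.onz(q,.210) for q in B]); print(P.round(4),P.mean(0))
for i in range(4): d=P[(i+1)%4]-P[i]; print(np.degrees(np.arctan2(d[1],d[0])).round(1),np.linalg.norm(d).round(4))
E
```

```text
[(1237, [330.7, 221.0], [306, 197, 50, 49])]
((330.7758483886719, 221.31036376953125), (35.54346466064453, 35.62651062011719), 48.366458892822266)
[[0.5033 0.348  0.21  ]
 [0.4944 0.3722 0.21  ]
 [0.5189 0.3809 0.21  ]
 [0.5284 0.3563 0.21  ]] [0.51126305 0.36436683 0.21      ]
110.1 0.0258
19.4 0.026
-68.9 0.0263
-161.7 0.0264
```

View pics/w1c.png

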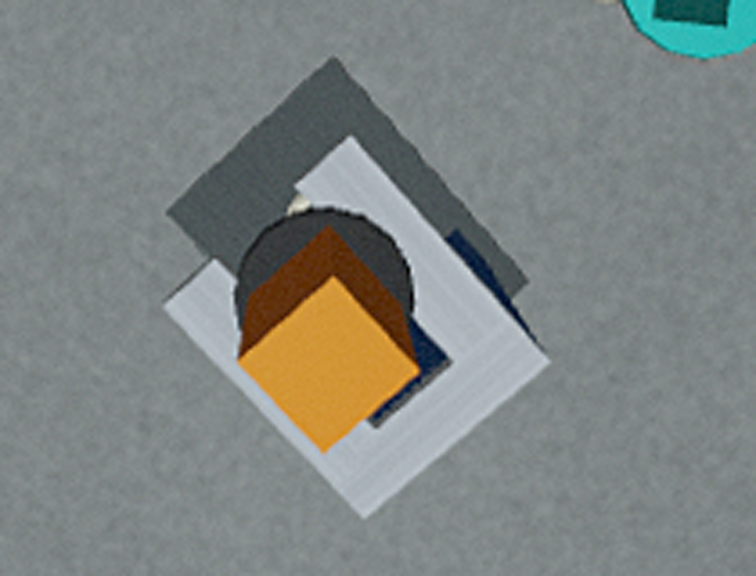

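```bash
python3 - <<'E'
from h import *
cam=Cam("wrist"); sc,sd=Cam("scene"),Cam("side")
f=lambda x,y:(240+(x+.5)/3.6-.5,120+(y+.5)/3.6-.5)
t1,t2,b1,b2=[cam.onz(f(*p),.14) for p in((163,305),(350,136),(364,518),(550,361))]
print([v.round(4) for v in(t1,t2,b1,b2)],np.linalg.norm(t1-t2),np.linalg.norm(b1-b2))
u=(b1-t1+b2-t2);u/=np.linalg.norm(u);print("rest x ang",np.degrees(np.arctan2(u[1],u[0])),"w ang",[np.degrees(np.arctan2(*(d)[1::-1])) for d in(t2-t1,b2-b1)]);print("seat",(t1+t2)/2+.025*u)
# flange circle extremes at z .146: left 236, right 413 px crop ; top 205
print("flange c",[cam.onz(f(x,294),.146).round(4) for x in(236,324.5,413)], cam.onz(f(324,205),.146))
for x,y in((.5113,.3644),): print(sc.proj([[x,y,.178]]),sd.proj([[x,y,.178],[x,y,.021]]))
E
```

```text
[array([0.4985, 0.3267, 0.14  ]), array([0.4776, 0.3845, 0.14  ]), array([0.5693, 0.3522, 0.14  ]), array([0.5478, 0.4105, 0.14  ])] 0.06154181862463481 0.06205458827460327
rest x ang 20.069411022949055 w ang [np.float64(109.8827650168806), np.float64(110.20088170555026)]
seat [0.51155735 0.364171   0.14      ]
flange c [array([0.5017, 0.3452, 0.146 ]), array([0.5098, 0.365 , 0.146 ]), array([0.5178, 0.3849, 0.146 ])] [0.48972426 0.3729136  0.146     ]
[[426.46419825 162.74371989]] [[294.2445437  150.33758522]
 [295.14507107 189.76401274]]
```

```bash
python3 - <<'E'
from h import *
a=np.radians(20); go([.5115,.3642,.27],rotgoal([0,0,-1],[np.cos(a),np.sin(a),0]))
E
```

```text
t 1.45 tcp [0.5128 0.358  0.3555] F [0.3 1.1 0.5] open 0.0918 | shift tool mm [85.5  3.4  5.3] twist [ 4.799e+01 -3.000e-02 -8.000e-02]
```

```bash
python3 -m jog '[{"xyz":[0.04,0.0034,0.005],"twist":[0,0,0],"claw":-1},{"xyz":[0.04,0,0],"twist":[9.6,0,0],"claw":-1},{"xyz":[0,0,0],"twist":[9.6,0,0],"claw":-1},{"xyz":[0,0,0],"twist":[9.6,0,0],"claw":-1},{"xyz":[0,0,0],"twist":[9.6,0,0],"claw":-1},{"xyz":[0,0,0],"twist":[9.6,0,0],"claw":-1},{"xyz":[0,0,0],"twist":[0,0,0],"claw":-1},{"xyz":[0,0,0],"twist":[0,0,0],"claw":-1}]'; python3 - <<'E'
from h import *
a=np.radians(20); go([.5115,.3642,.178],rotgoal([0,0,-1],[np.cos(a),np.sin(a),0]))
im=viewer.read_camera("wrist"); cv2.imwrite("pics/w2.png",im[:,:,::-1]); cam=Cam("wrist")
m=mask(im,(8,120,180),(20,255,255)); cs,_=cv2.findContours(m,0,1); rc=cv2.minAreaRect(max(cs,key=cv2.contourArea));P=np.array([cam.onz(q,.210) for q in cv2.boxPoints(rc)]);print(P.mean(0))
for i in range(4): d=P[(i+1)%4]-P[i]; print(np.degrees(np.arctan2(d[1],d[0])).round(1),np.linalg.norm(d).round(4))
E
```

```text
time: 2.45
eef_pos: [0.5117, 0.3639, 0.2758]
tcp_rot: [-0.124, 0.696, 0.124, 0.696]
contact_force: [-0.2, -0.2, -0.5]
opening: 0.0917
t 2.45 tcp [0.5117 0.3639 0.2758] F [-0.2 -0.2 -0.5] open 0.0917 | shift tool mm [97.8  0.3 -0.1] twist [ 0.21 -0.01 -0.02]
[0.51193125 0.36261714 0.21      ]
109.0 0.0254
20.1 0.0255
-69.0 0.0254
-159.9 0.0263
```

View pics/w2.png

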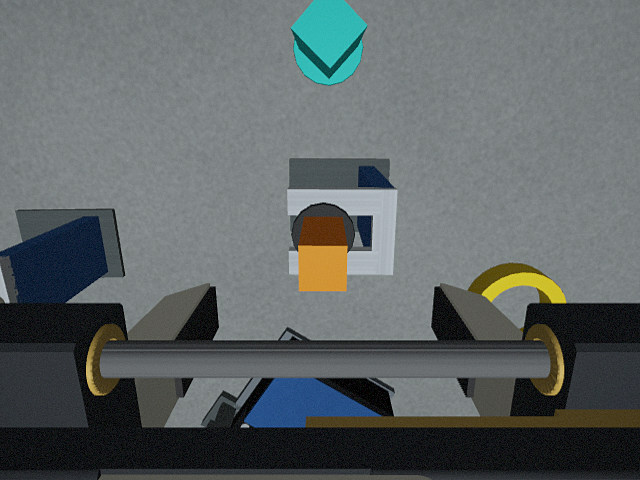

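```bash
python3 -m jog '[{"xyz":[0.033,0,0],"twist":[0,0,0],"claw":-1},{"xyz":[0.033,0,0],"twist":[0,0,0],"claw":-1},{"xyz":[0.032,0,0],"twist":[0,0,0],"claw":-1},{"xyz":[0,0,0],"twist":[0,0,0],"claw":0},{"xyz":[0,0,0],"twist":[0,0,0],"claw":1},{"xyz":[0,0,0],"twist":[0,0,0],"claw":1},{"xyz":[0,0,0],"twist":[0,0,0],"claw":1},{"xyz":[0,0,0],"twist":[0,0,0],"claw":1}]'
```

```text
time: 3.5
eef_pos: [0.513, 0.3629, 0.1784]
tcp_rot: [-0.122, 0.696, 0.122, 0.697]
contact_force: [0.4, 1.2, -0.1]
opening: 0.0464
```

```bash
python3 -m jog '[{"xyz":[0,0,0],"twist":[0,0,0],"claw":1},{"xyz":[0,0,0],"twist":[0,0,0],"claw":1},{"xyz":[0,0,0],"twist":[0,0,0],"claw":1},{"xyz":[0,0,0],"twist":[0,0,0],"claw":1}]'; python3 -m jog '[{"xyz":[-0.012,0,0],"twist":[0,0,0],"claw":1},{"xyz":[0,0,0],"twist":[0,0,0],"claw":1},{"xyz":[0,0,0],"twist":[0,0,0],"claw":1}]'; python3 - <<'E'
from h import *
go([.5115,.3642,.178])
for n in("scene","side"): cv2.imwrite(f"pics/{n}1.png",viewer.read_camera(n)[:,:,::-1])
a=cv2.imread("pics/scene1.png")[100:260,340:540];b=cv2.imread("pics/side1.png")[80:240,200:400]
cv2.imwrite("pics/m1.png",cv2.resize(np.hstack([a,b]),None,fx=2,fy=2,interpolation=cv2.INTER_CUBIC))
E
```

```text
time: 4.0
eef_pos: [0.5124, 0.3627, 0.1777]
tcp_rot: [-0.122, 0.697, 0.122, 0.696]
contact_force: [-1.7, -1.1, 1.8]
opening: 0.0258
time: 4.38
eef_pos: [0.5129, 0.3627, 0.1898]
tcp_rot: [-0.122, 0.696, 0.122, 0.697]
contact_force: [0.1, -0.1, -2.7]
opening: 0.0261
t 4.38 tcp [0.5129 0.3627 0.1898] F [ 0.1 -0.1 -2.7] open 0.0261 | shift tool mm [11.8  1.8 -0.8] twist None
```

View pics/m1.png

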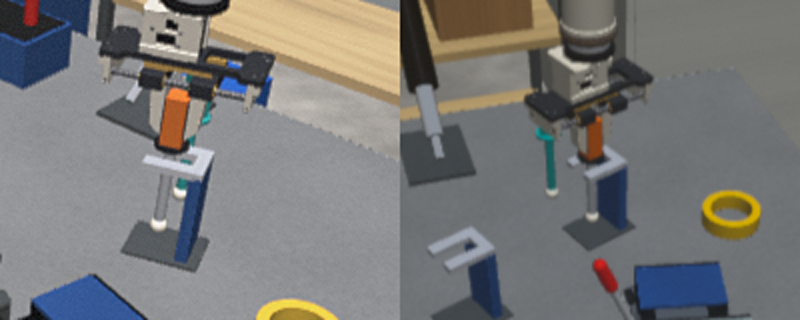

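```bash
python3 -m jog '[{"xyz":[0,0,-0.02],"twist":[0,0,0],"claw":1},{"xyz":[0,0,-0.03],"twist":[0,0,0],"claw":1},{"xyz":[0,0,-0.035],"twist":[0,0,0],"claw":1},{"xyz":[-0.05,0,0],"twist":[0,0,0],"claw":1},{"xyz":[-0.05,0,0],"twist":[0,0,0],"claw":1},{"xyz":[-0.05,0,0],"twist":[0,0,0],"claw":1},{"xyz":[-0.05,0,0],"twist":[0,0,0],"claw":1},{"xyz":[0,0,0],"twist":[0,0,0],"claw":1}]'; python3 - <<'E'
from h import *
j=[.5573,.013,-.229]
g=jigpts(j,[(0,-200,380)])[0]; a=-.229
go(g,rotgoal([0,0,-1],[np.cos(a),np.sin(a),0]))
E
```

```text
time: 5.48
eef_pos: [0.4344, 0.3353, 0.3945]
tcp_rot: [-0.121, 0.694, 0.124, 0.699]
contact_force: [0.1, -0.0, -2.6]
opening: 0.0261
t 5.47 tcp [0.4344 0.3353 0.3945] F [ 0.1 -0.  -2.6] open 0.0261 | shift tool mm [  12.1 -512.6 -103.2] twist [33.02  0.43 -0.3 ]
```

```bash
python3 -m jog '[{"xyz":[0,-0.051,-0.0103],"twist":[0,0,0],"claw":1},{"xyz":[0,-0.051,-0.0103],"twist":[0,0,0],"claw":1},{"xyz":[0,-0.051,-0.0103],"twist":[0,0,0],"claw":1},{"xyz":[0,-0.051,-0.0103],"twist":[0,0,0],"claw":1},{"xyz":[0,-0.051,-0.0103],"twist":[0,0,0],"claw":1},{"xyz":[0,-0.051,-0.0103],"twist":[0,0,0],"claw":1},{"xyz":[0,-0.051,-0.0103],"twist":[0,0,0],"claw":1},{"xyz":[0,-0.051,-0.0103],"twist":[0,0,0],"claw":1}]'; python3 -m jog '[{"xyz":[0,-0.051,-0.0103],"twist":[0,0,0],"claw":1},{"xyz":[0,-0.051,-0.0103],"twist":[0,0,0],"claw":1},{"xyz":[0,0,0],"twist":[8.2,0,0],"claw":1},{"xyz":[0,0,0],"twist":[8.2,0,0],"claw":1},{"xyz":[0,0,0],"twist":[8.2,0,0],"claw":1},{"xyz":[0,0,0],"twist":[8.2,0,0],"claw":1},{"xyz":[0,0,0],"twist":[0,0,0],"claw":1},{"xyz":[0,0,0],"twist":[0,0,0],"claw":1}]'; python3 - <<'E'
from h import *
im=viewer.read_camera("wrist"); cv2.imwrite("pics/w3.png",im[:,:,::-1])
j=[.5573,.013,-.229]
g=jigpts(j,[(0,-200,380)])[0]; a=-.229
go(g,rotgoal([0,0,-1],[np.cos(a),np.sin(a),0])); print(bot.sense()["joint_pos"].round(2))
E
```

```text
time: 6.48
eef_pos: [0.4935, -0.0795, 0.3882]
tcp_rot: [-0.122, 0.697, 0.122, 0.696]
contact_force: [0.8, -0.0, -2.3]
opening: 0.0262
time: 7.48
eef_pos: [0.5092, -0.1807, 0.3889]
tcp_rot: [0.078, 0.703, -0.078, 0.702]
contact_force: [1.3, -0.3, -1.8]
opening: 0.026
t 7.53 tcp [ 0.5093 -0.1807  0.3891] F [-0.8 -1.1 -2.3] open 0.0262 | shift tool mm [ 9.1 -0.5  2.8] twist [ 0.35 -0.06  0.  ]
[ 0.    0.17  0.33  1.65 -0.05  1.33  0.12]
```

View pics/w3.png

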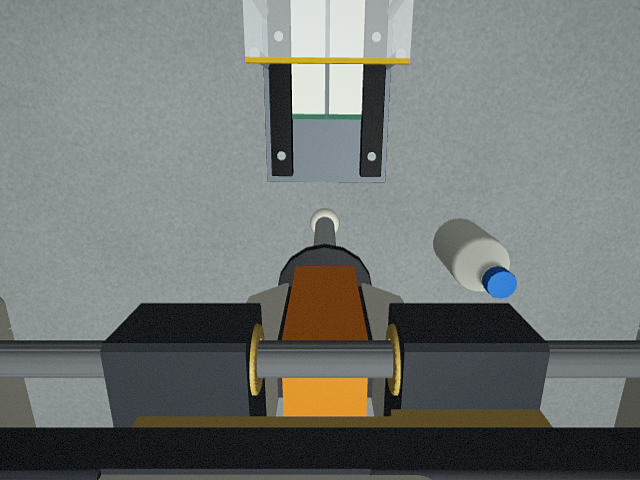

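```bash
python3 - <<'E'
from h import *
cam=Cam("wrist")
def J(P,j=(.5573,.013,-.229)):
    d=P[:2]-np.array(j[:2]); c,s=np.cos(j[2]),np.sin(j[2]); return np.array([(c*d[0]+s*d[1]),(-s*d[0]+c*d[1])])*1e3
for n,px,z in(("base -75,-205",(266.5,182),.01),("base 75,-205",(386,181.5),.01),("yel -78,-76",(246,62),.105),("yel 78",(411,62),.105),("railinL -41.5,-195",(293.5,176),.03),("railinR",(360,176),.03),("railoutL",(271.5,177),.03),("railoutR",(382.5,177),.03),("railinL far",(293,66),.03),("railinR far",(361.5,66),.03),("green rear L",(292,119),.035),("green rear R",(362,118.5),.035)):
    P=cam.onz(px,z); print(n,P.round(4),J(P).round(1))
nose=cam.onz((324.5,217),.389-.157); print("nose",nose, "tool frame", tool()[1].T@(nose-tool()[0]))
E
```

```text
base -75,-205 [ 0.4362 -0.1681  0.01  ] [ -76.8 -203.9]
base 75,-205 [ 0.5851 -0.2013  0.01  ] [  75.7 -202.4]
yel -78,-76 [ 0.4641 -0.0401  0.105 ] [-78.7 -72.9]
yel 78 [ 0.6186 -0.0753  0.105 ] [ 79.8 -72.1]
railinL -41.5,-195 [ 0.4739 -0.1658  0.03  ] [ -40.6 -193.1]
railinR [ 0.5531 -0.1838  0.03  ] [  40.6 -192.6]
railoutL [ 0.4473 -0.161   0.03  ] [ -67.6 -194.5]
railoutR [ 0.5797 -0.1911  0.03  ] [  68.2 -193.7]
railinL far [ 0.5036 -0.0448  0.03  ] [-39.1 -68.5]
railinR far [ 0.5793 -0.062   0.03  ] [ 38.5 -68.1]
green rear L [ 0.4888 -0.1006  0.035 ] [ -40.9 -126.1]
green rear R [ 0.5683 -0.118   0.035 ] [  40.5 -125.1]
nose [ 0.5108885  -0.17549108  0.232     ] tool frame [0.1570879  0.00541492 0.000537  ]
```

```bash
cat >> h.py <<'E'
JIG=(.5575,.0145,-.229)
def jdir(v): 
    c,s=np.cos(JIG[2]),np.sin(JIG[2]); return np.array([c*v[0]-s*v[1],s*v[0]+c*v[1],v[2]])
def lean(deg):
    t=np.radians(deg); return rotgoal(jdir((0,np.sin(t),-np.cos(t))),jdir((1,0,0)))
def tojig(P):
    d=np.array(P)-np.array([JIG[0],JIG[1],0]); c,s=np.cos(JIG[2]),np.sin(JIG[2]); return np.array([c*d[0]+s*d[1],-s*d[0]+c*d[1],d[2]])*1e3
def nosego(jn,deg,L=.157):
    Rg=lean(deg); g=jigpts(JIG,[jn])[0]-L*Rg[:,0]; p,M,_=tool()
    print("nose(rigid) jig now",tojig(p+L*M[:,0]).round(1),"tcp jig",tojig(p).round(1)); go(g,Rg)
E
python3 -c "
from h import *
nosego((0,-152,60),40)"
```

```text
nose(rigid) jig now [  -2.8 -201.   232.1] tcp jig [  -2.6 -201.   389.1]
t 7.53 tcp [ 0.5093 -0.1807  0.3891] F [-0.8 -1.1 -2.3] open 0.0262 | shift tool mm [208.8 -51.9   2.5] twist [ 0.31 -0.18 40.  ]
```

```bash
python3 -m jog '[{"xyz":[0,-0.013,0.0025],"twist":[0,0,10],"claw":1},{"xyz":[0,-0.013,0],"twist":[0,0,10],"claw":1},{"xyz":[0,-0.013,0],"twist":[0,0,10],"claw":1},{"xyz":[0,-0.013,0],"twist":[0,0,10],"claw":1},{"xyz":[0,0,0],"twist":[0,0,0],"claw":1},{"xyz":[0,0,0],"twist":[0,0,0],"claw":1}]';python3 -c "
from h import *
nosego((0,-152,60),40); print(bot.sense()['joint_pos'].round(2))"
```

```text
time: 8.28
eef_pos: [0.5013, -0.2293, 0.3763]
tcp_rot: [0.314, 0.633, 0.166, 0.688]
contact_force: [0.2, 1.4, -1.4]
opening: 0.0261
nose(rigid) jig now [ 2.000e-01 -1.495e+02  2.559e+02] tcp jig [   0.6 -250.2  376.3]
t 8.28 tcp [ 0.5013 -0.2293  0.3763] F [ 0.2  1.4 -1.4] open 0.0261 | shift tool mm [ 148.6 -127.9   -0.7] twist [ 0.21 -0.16  0.06]
[ 0.45  0.42  0.39  1.56 -0.71  1.65  0.73]
```

```bash
python3 -m jog '[{"xyz":[0.0297,-0.0256,0],"twist":[0,0,0],"claw":1},{"xyz":[0.0297,-0.0256,0],"twist":[0,0,0],"claw":1},{"xyz":[0.0297,-0.0256,0],"twist":[0,0,0],"claw":1},{"xyz":[0.0297,-0.0256,0],"twist":[0,0,0],"claw":1},{"xyz":[0.0297,-0.0256,0],"twist":[0,0,0],"claw":1},{"xyz":[0,0,0],"twist":[0,0,0],"claw":1},{"xyz":[0,0,0],"twist":[0,0,0],"claw":1}]';python3 - <<'E'
from h import *
nosego((0,-152,25),40); print(bot.sense()['joint_pos'].round(2))
cv2.imwrite("pics/w4.png",viewer.read_camera("wrist")[:,:,::-1])
a=viewer.read_camera("scene")[200:400,200:440,::-1];b=viewer.read_camera("side")[200:400,270:440,::-1]
cv2.imwrite("pics/m4.png",cv2.resize(np.hstack([a,b]),None,fx=1.95,fy=1.95,interpolation=cv2.INTER_CUBIC))
E
```

```text
time: 9.15
eef_pos: [0.502, -0.2314, 0.1827]
tcp_rot: [0.313, 0.633, 0.166, 0.688]
contact_force: [0.3, 0.1, -1.5]
opening: 0.0258
nose(rigid) jig now [   1.5 -151.3   62.4] tcp jig [   1.7 -252.1  182.7]
t 9.15 tcp [ 0.502  -0.2314  0.1827] F [ 0.3  0.1 -1.5] open 0.0258 | shift tool mm [ 28.2 -24.7  -1.9] twist [ 0.4  -0.08  0.04]
[ 0.48  0.63  0.35  1.71 -0.78  1.38  0.97]
```

View pics/w4.png

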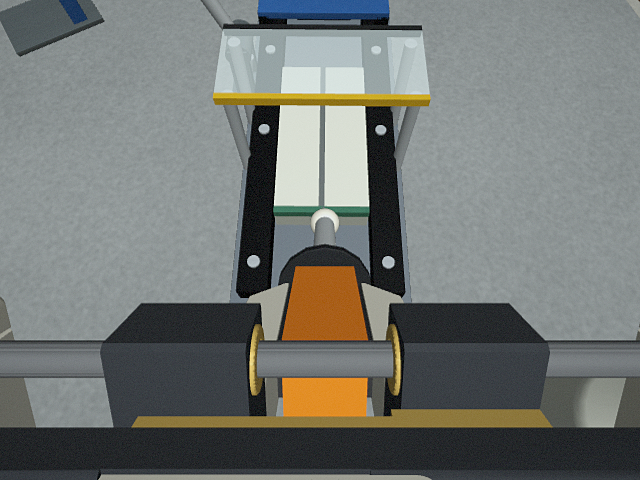

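View pics/m4.png

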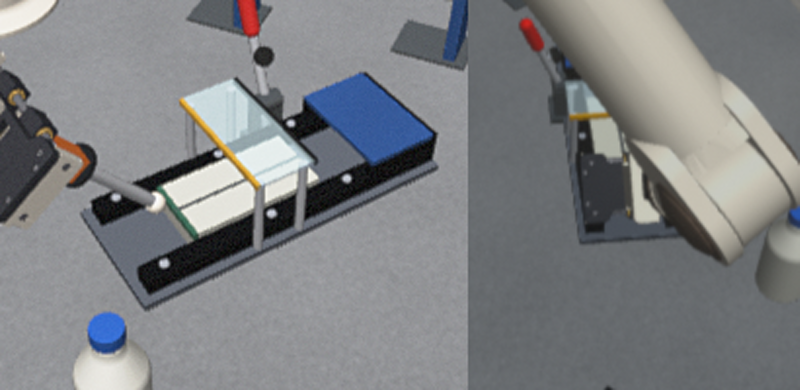

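```bash
python3 -m jog '[{"xyz":[0.015,-0.0128,-0.001],"twist":[0,0,0],"claw":1},{"xyz":[0.0148,-0.0128,-0.001],"twist":[0,0,0],"claw":1},{"xyz":[0,0,0],"twist":[0,0,0],"claw":1},{"xyz":[0,0,0],"twist":[0,0,0],"claw":1},{"xyz":[0,0,0],"twist":[0,0,0],"claw":1}]';python3 - <<'E'
from h import *
nosego((0,-60,23),40); cam=Cam("wrist")
im=viewer.read_camera("wrist");cv2.imwrite("pics/w5.png",cv2.resize(im[80:330,180:470,::-1],None,fx=2.6,fy=2.3))
P,M,_=tool(); d=M.T@cam.ray((325,222)); o=M.T@(cam.p-P); print("nose tool", o+d*(.157-o[0])/d[0])
E
```

```text
time: 9.93
eef_pos: [0.4981, -0.2316, 0.1407]
tcp_rot: [0.315, 0.633, 0.166, 0.687]
contact_force: [-1.1, 0.2, -2.1]
opening: 0.026
nose(rigid) jig now [  -2.4 -152.2   20.5] tcp jig [  -1.9 -253.2  140.7]
t 9.93 tcp [ 0.4981 -0.2316  0.1407] F [-1.1  0.2 -2.1] open 0.026 | shift tool mm [57.4 72.3  2.3] twist [ 0.15 -0.19 -0.02]
nose tool [0.157      0.00239966 0.00090535]
```

View pics/w5.png

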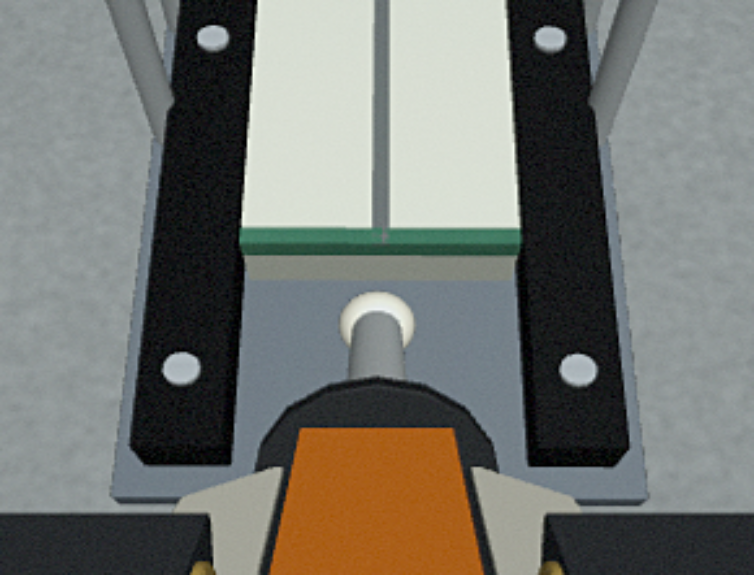

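```bash
python3 -m jog '[{"xyz":[0.004,0.0075,0.0005],"twist":[0,0,0],"claw":1},{"xyz":[0.006,0.0085,0.0005],"twist":[0,0,0],"claw":1},{"xyz":[0.007,0.0085,0.0005],"twist":[0,0,0],"claw":1},{"xyz":[0.007,0.0085,0.0005],"twist":[0,0,0],"claw":1},{"xyz":[0.007,0.0085,0],"twist":[0,0,0],"claw":1},{"xyz":[0.007,0.0085,0],"twist":[0,0,0],"claw":1},{"xyz":[0.007,0.0085,0],"twist":[0,0,0],"claw":1},{"xyz":[0.005,0.006,0],"twist":[0,0,0],"claw":1}]';python3 - <<'E'
from h import *
nosego((0,-60,23),40); print("Fjig",(jdir((0,1,0))@bot.sense()["contact_force"]).round(2), bot.sense()["moment"].round(2))
im=viewer.read_camera("wrist");cv2.imwrite("pics/w6.png",cv2.resize(im[80:330,180:470,::-1],None,fx=2.6,fy=2.3))
E
```

```text
time: 10.98
eef_pos: [0.5186, -0.152, 0.1444]
tcp_rot: [0.315, 0.633, 0.166, 0.687]
contact_force: [-0.9, -2.8, -1.8]
opening: 0.0257
nose(rigid) jig now [ -0.5 -70.   24.2] tcp jig [-1.000e-01 -1.709e+02  1.444e+02]
t 10.97 tcp [ 0.5186 -0.152   0.1444] F [-0.9 -2.8 -1.8] open 0.0257 | shift tool mm [7.3 6.9 0.1] twist [ 0.18 -0.16 -0.02]
Fjig -2.94 [-1.86  0.51 -0.03]
```

View pics/w6.png

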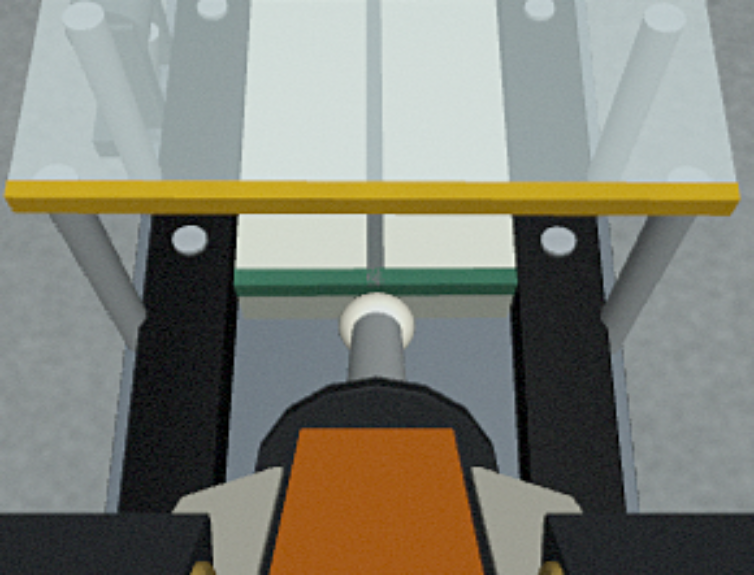

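```bash
cat > st.py <<'E'
from h import *
p,M,s=tool(); print("nose",tojig(p+.157*M[:,0]).round(2),"Fy %.2f"%(jdir((0,1,0))@s["contact_force"]),"mx %.3f"%(jdir((1,0,0))@s["moment"]),"t",s["time"])
E
python3 -m jog '[{"xyz":[0.002,0.0024,0],"twist":[0,0,0],"claw":1},{"xyz":[0.002,0.0024,0],"twist":[0,0,0],"claw":1},{"xyz":[0.0013,0.0016,0],"twist":[0,0,0],"claw":1}]' >/dev/null; python3 st.py; python3 -m jog '[{"xyz":[0,0,0],"twist":[0,0,0],"claw":1}]'>/dev/null; python3 st.py
python3 -m jog '[{"xyz":[0.0013,0.0015,0],"twist":[0,0,0],"claw":1}]'>/dev/null; python3 st.py;python3 -m jog '[{"xyz":[0.0013,0.0015,0],"twist":[0,0,0],"claw":1}]'>/dev/null; python3 st.py
```

```text
nose [  0.57 -64.26  24.44] Fy -5.73 mx -1.762 t 11.4
nose [  0.46 -63.66  24.4 ] Fy -5.36 mx -1.746 t 11.525
nose [  0.39 -61.96  24.23] Fy -4.10 mx -1.713 t 11.65
nose [  0.25 -59.63  24.2 ] Fy -4.70 mx -1.736 t 11.775
```

```bash

python3 -m jog '[{"xyz":[0.0013,0.0015,0],"twist":[0,0,0],"claw":1}]'>/dev/null; python3 st.py
python3 -m jog '[{"xyz":[0.0013,0.0015,0],"twist":[0,0,0],"claw":1}]'>/dev/null; python3 st.py
python3 -m jog '[{"xyz":[0.0007,0.0008,0],"twist":[0,0,0],"claw":1}]'>/dev/null; python3 st.py
python3 -m jog '[{"xyz":[0.0007,0.0008,0],"twist":[0,0,0],"claw":1}]'>/dev/null; python3 st.py
```

```text
nose [  0.25 -57.65  24.2 ] Fy -5.83 mx -1.717 t 11.9
nose [  0.25 -55.71  24.2 ] Fy -5.28 mx -1.702 t 12.025
nose [  0.18 -54.46  24.17] Fy -5.86 mx -1.649 t 12.15
nose [  0.22 -53.62  24.18] Fy -5.73 mx -1.743 t 12.275
```

```bash
echo 'import sys
if abs(jdir((0,1,0))@s["contact_force"])>8: sys.exit("HIGH")' >> st.py
python3 -m jog '[{"xyz":[0.0007,0.0008,0],"twist":[0,0,0],"claw":1}]'>/dev/null; python3 st.py &&
python3 -m jog '[{"xyz":[0.0007,0.0008,0],"twist":[0,0,0],"claw":1}]'>/dev/null && python3 st.py &&
python3 -m jog '[{"xyz":[0.0007,0.0008,0],"twist":[0,0,0],"claw":1}]'>/dev/null && python3 st.py &&
python3 -m jog '[{"xyz":[0.0007,0.0008,0],"twist":[0,0,0],"claw":1}]'>/dev/null && python3 st.py &&
python3 -m jog '[{"xyz":[0.0007,0.0008,0],"twist":[0,0,0],"claw":1}]'>/dev/null && python3 st.py &&
python3 -m jog '[{"xyz":[0.0007,0.0008,0],"twist":[0,0,0],"claw":1}]'>/dev/null && python3 st.py
```

```text
nose [  0.29 -52.61  24.17] Fy -5.36 mx -1.680 t 12.4
nose [  0.3  -51.59  24.18] Fy -5.10 mx -1.662 t 12.525
nose [  0.31 -50.52  24.19] Fy -6.71 mx -1.741 t 12.65
nose [  0.34 -49.51  24.18] Fy -6.23 mx -1.656 t 12.775
nose [  0.38 -48.47  24.19] Fy -6.18 mx -1.673 t 12.9
nose [  0.41 -47.49  24.16] Fy -6.89 mx -1.672 t 13.025
```

```bash

python3 -m jog '[{"xyz":[0.0007,0.0008,0],"twist":[0,0,0],"claw":1}]'>/dev/null; python3 st.py &&
python3 -m jog '[{"xyz":[0.0007,0.0008,0],"twist":[0,0,0],"claw":1}]'>/dev/null && python3 st.py &&
python3 -m jog '[{"xyz":[0.0007,0.0008,0],"twist":[0,0,0],"claw":1}]'>/dev/null && python3 st.py &&
python3 -m jog '[{"xyz":[0.0007,0.0008,0],"twist":[0,0,0],"claw":1}]'>/dev/null && python3 st.py &&
python3 -m jog '[{"xyz":[0.0007,0.0008,0],"twist":[0,0,0],"claw":1}]'>/dev/null && python3 st.py &&
python3 -m jog '[{"xyz":[0.0007,0.0008,0],"twist":[0,0,0],"claw":1}]'>/dev/null && python3 st.py
```

```text
nose [  0.42 -46.43  24.16] Fy -7.05 mx -1.663 t 13.15
nose [  0.49 -45.7   24.07] Fy -7.75 mx -2.013 t 13.275
nose [  0.55 -45.61  24.  ] Fy -10.48 mx -2.028 t 13.4HIGH
```

```bash

python3 -m jog '[{"xyz":[0,0,0],"twist":[0,0,0],"claw":1}]'>/dev/null; python3 st.py; python3 -m jog '[{"xyz":[0.0003,0.0004,0],"twist":[0,0,0],"claw":1}]'>/dev/null; python3 st.py; python3 - <<'E'
from h import *
im=viewer.read_camera("wrist");cv2.imwrite("pics/w7.png",im[:,:,::-1])
E
```

```text
nose [  0.54 -45.7   24.  ] Fy -8.98 mx -2.023 t 13.525
nose [  0.57 -45.58  24.01] Fy -10.41 mx -2.137 t 13.65HIGH
HIGH
```

View pics/w7.png

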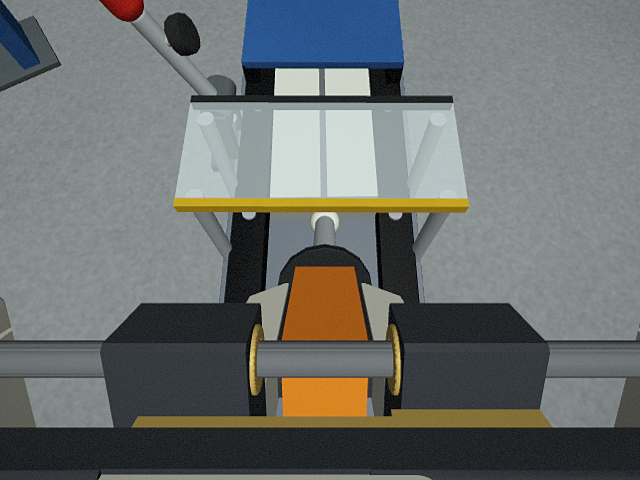

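```bash
python3 -m jog '[{"xyz":[-0.002,-0.0024,0],"twist":[0,0,0],"claw":1},{"xyz":[-0.006,-0.007,0],"twist":[0,0,0],"claw":1},{"xyz":[-0.012,-0.0145,0],"twist":[0,0,0],"claw":1},{"xyz":[-0.0155,-0.018,0],"twist":[0,0,0],"claw":1},{"xyz":[-0.0155,-0.018,0],"twist":[0,0,0],"claw":1},{"xyz":[-0.0155,-0.018,0],"twist":[0,0,0],"claw":1},{"xyz":[0,0,0],"twist":[0,0,0],"claw":1}]'; python3 st.py;  python3 - <<'E'
from h import *
im=viewer.read_camera("wrist");cv2.imwrite("pics/w8.png",im[:,:,::-1])
E
```

```text
time: 14.58
eef_pos: [0.501, -0.2288, 0.1445]
tcp_rot: [0.316, 0.633, 0.163, 0.688]
contact_force: [-0.7, -0.3, -2.5]
opening: 0.026
nose [   0.28 -149.11   24.04] Fy -0.43 mx -1.144 t 14.575
```

View pics/w8.png

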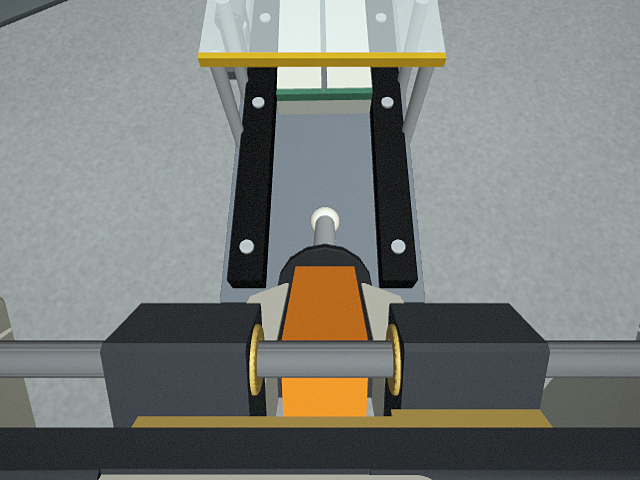

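```bash
python3 -m jog '[{"xyz":[-0.03,0.0256,0],"twist":[0,0,0],"claw":1},{"xyz":[-0.035,0.03,0],"twist":[0,0,0],"claw":1},{"xyz":[-0.035,0.03,0],"twist":[0,0,0],"claw":1},{"xyz":[-0.035,0.03,0],"twist":[0,0,0],"claw":1},{"xyz":[-0.035,0.03,0],"twist":[0,0,0],"claw":1},{"xyz":[0,0.01,0],"twist":[0,0,-10],"claw":1},{"xyz":[0,0.01,0],"twist":[0,0,-10],"claw":1},{"xyz":[0,0.01,0],"twist":[0,0,-10],"claw":1}]'; python3 -m jog '[{"xyz":[0,0.01,0],"twist":[0,0,-10],"claw":1},{"xyz":[0,0,0],"twist":[-8,0,0],"claw":1},{"xyz":[0,0,0],"twist":[-8,0,0],"claw":1},{"xyz":[0,0,0],"twist":[-8.5,0,0],"claw":1},{"xyz":[0,0,0],"twist":[-8.5,0,0],"claw":1},{"xyz":[0,0,0],"twist":[0,0,0],"claw":1},{"xyz":[0,0,0],"twist":[0,0,0],"claw":1}]'; python3 - <<'E'
from h import *
a=np.radians(20); u=np.array([np.cos(a),np.sin(a),0])
seat=np.array([.5124,.3627,.178])
go(seat-u*.085+[0,0,.2],rotgoal([0,0,-1],u))
E
```

```text
time: 15.62
eef_pos: [0.5082, -0.1966, 0.3846]
tcp_rot: [0.139, 0.693, -0.019, 0.707]
contact_force: [0.0, -0.0, -2.0]
opening: 0.0258
time: 16.5
eef_pos: [0.5102, -0.1874, 0.3852]
tcp_rot: [-0.122, 0.697, 0.123, 0.696]
contact_force: [-0.2, -0.2, -2.9]
opening: 0.0258
t 16.5 tcp [ 0.5102 -0.1874  0.3852] F [-0.2 -0.2 -2.9] open 0.0258 | shift tool mm [  7.6 516.2 105. ] twist [-0.02 -0.02 -0.05]
```

```bash
python3 -m jog '[{"xyz":[0,0.0516,0.0105],"twist":[0,0,0],"claw":1},{"xyz":[0,0.0516,0.0105],"twist":[0,0,0],"claw":1},{"xyz":[0,0.0516,0.0105],"twist":[0,0,0],"claw":1},{"xyz":[0,0.0516,0.0105],"twist":[0,0,0],"claw":1},{"xyz":[0,0.0516,0.0105],"twist":[0,0,0],"claw":1},{"xyz":[0,0.0516,0.0105],"twist":[0,0,0],"claw":1},{"xyz":[0,0.0516,0.0105],"twist":[0,0,0],"claw":1},{"xyz":[0,0.0516,0.0105],"twist":[0,0,0],"claw":1}]'; python3 -m jog '[{"xyz":[0,0.0516,0.0105],"twist":[0,0,0],"claw":1},{"xyz":[0,0.0516,0.0105],"twist":[0,0,0],"claw":1},{"xyz":[0,0,0],"twist":[0,0,0],"claw":1},{"xyz":[0,0,0],"twist":[0,0,0],"claw":1}]'; python3 - <<'E'
from h import *
a=np.radians(20); u=np.array([np.cos(a),np.sin(a),0])
seat=np.array([.5124,.3627,.178])
go(seat-u*.085+[0,0,.012],rotgoal([0,0,-1],u))
im=viewer.read_camera("wrist");cv2.imwrite("pics/w9.png",im[:,:,::-1])
E
```

```text
time: 17.5
eef_pos: [0.4468, 0.2301, 0.3855]
tcp_rot: [-0.123, 0.696, 0.123, 0.696]
contact_force: [0.4, -0.5, -1.7]
opening: 0.0256
time: 18.0
eef_pos: [0.4317, 0.3321, 0.385]
tcp_rot: [-0.123, 0.697, 0.123, 0.696]
contact_force: [0.5, -1.0, -1.4]
opening: 0.0262
t 18.0 tcp [0.4317 0.3321 0.385 ] F [ 0.5 -1.  -1.4] open 0.0262 | shift tool mm [195.    1.4   1.5] twist [ 0.04 -0.05  0.05]
```

View pics/w9.png

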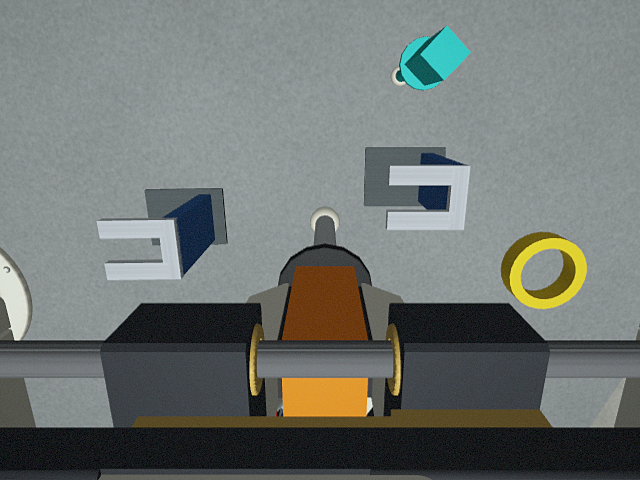

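```bash
python3 -m jog '[{"xyz":[0.05,0.001,0.001],"twist":[0,0,0],"claw":1},{"xyz":[0.05,0,0],"twist":[0,0,0],"claw":1},{"xyz":[0.05,0,0],"twist":[0,0,0],"claw":1},{"xyz":[0.045,0,0],"twist":[0,0,0],"claw":1},{"xyz":[0,0,0],"twist":[0,0,0],"claw":1},{"xyz":[0,0,0],"twist":[0,0,0],"claw":1}]'; python3 - <<'E'
from h import *
a=np.radians(20); u=np.array([np.cos(a),np.sin(a),0])
seat=np.array([.5124,.3627,.178])
go(seat+[0,0,.012],rotgoal([0,0,-1],u))
im=viewer.read_camera("wrist");cv2.imwrite("pics/w10.png",im[:,:,::-1])
E
```

```text
time: 18.8
eef_pos: [0.4338, 0.3338, 0.1922]
tcp_rot: [-0.122, 0.696, 0.123, 0.697]
contact_force: [-0.1, 0.4, -0.5]
opening: 0.0258
t 18.8 tcp [0.4338 0.3338 0.1922] F [-0.1  0.4 -0.5] open 0.0258 | shift tool mm [ 2.4  0.3 83.8] twist [-0.01  0.14 -0.03]
```

View pics/w10.png

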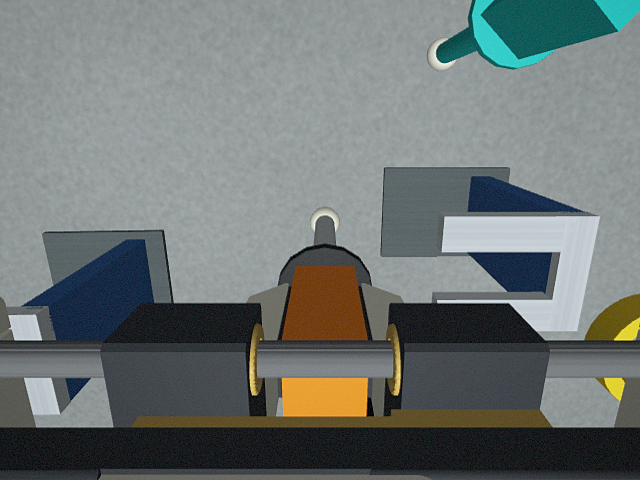

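```bash
python3 -m jog '[{"xyz":[0,0,0.025],"twist":[0,0,0],"claw":1},{"xyz":[0,0,0.025],"twist":[0,0,0],"claw":1},{"xyz":[0,0,0.02],"twist":[0,0,0],"claw":1},{"xyz":[0,0,0.0135],"twist":[0,0,0],"claw":1},{"xyz":[0,0,0],"twist":[0,0,0],"claw":1},{"xyz":[0,0,0],"twist":[0,0,0],"claw":1}]'; python3 -m jog '[{"xyz":[0.006,0,0],"twist":[0,0,0],"claw":1},{"xyz":[0.006,0,0],"twist":[0,0,0],"claw":1},{"xyz":[0,0,0],"twist":[0,0,0],"claw":1}]';  python3 - <<'E'
from h import *
go([.5124,.3627,.178])
cv2.imwrite(f"pics/s2w.png",viewer.read_camera("wrist")[:,:,::-1])
a=viewer.read_camera("scene")[100:260,340:540,::-1];b=viewer.read_camera("side")[80:240,200:400,::-1]
cv2.imwrite("pics/m2.png",cv2.resize(np.hstack([a,b]),None,fx=2,fy=2,interpolation=cv2.INTER_CUBIC))
E
```

```text
time: 19.6
eef_pos: [0.5101, 0.3624, 0.1907]
tcp_rot: [-0.123, 0.696, 0.123, 0.696]
contact_force: [0.4, -0.0, -1.4]
opening: 0.0257
time: 19.98
eef_pos: [0.5101, 0.3622, 0.1775]
tcp_rot: [-0.124, 0.697, 0.123, 0.696]
contact_force: [0.6, 0.4, -2.3]
opening: 0.0258
t 19.98 tcp [0.5101 0.3622 0.1775] F [ 0.6  0.4 -2.3] open 0.0258 | shift tool mm [-0.5 -0.3  2.3] twist None
```

View pics/m2.png

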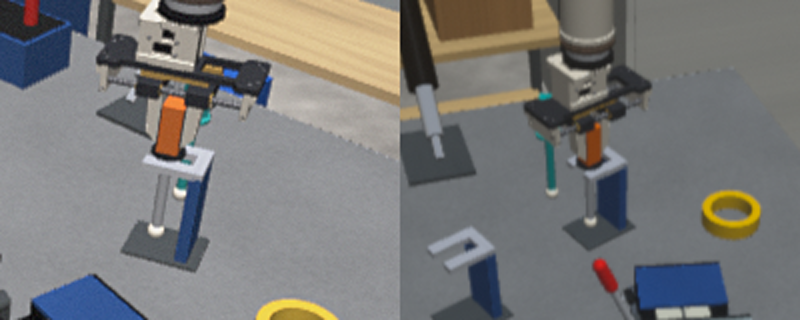

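View pics/s2w.png

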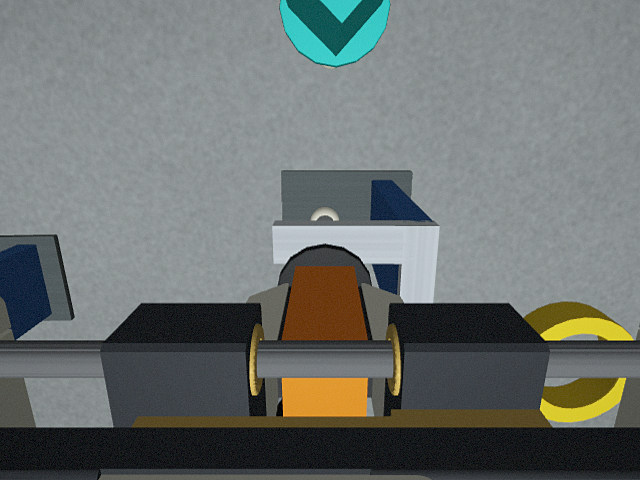

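```bash
python3 -m jog '[{"xyz":[0,0,0.002],"twist":[0,0,0],"claw":1},{"xyz":[0.0015,0,0],"twist":[0,0,0],"claw":1},{"xyz":[0,0,0],"twist":[0,0,0],"claw":1}]'; python3 -m jog '[{"xyz":[0,0,0],"twist":[0,0,0],"claw":0.6},{"xyz":[0,0,0],"twist":[0,0,0],"claw":0},{"xyz":[0,0,0],"twist":[0,0,0],"claw":-0.5},{"xyz":[0,0,0],"twist":[0,0,0],"claw":-1},{"xyz":[0,0,0],"twist":[0,0,0],"claw":-1},{"xyz":[0,0,0],"twist":[0,0,0],"claw":-1}]';  python3 - <<'E'
from h import *
go([.5124,.3627,.178])
a=viewer.read_camera("scene")[100:260,340:540,::-1];b=viewer.read_camera("side")[80:240,200:400,::-1]
cv2.imwrite("pics/m3.png",cv2.resize(np.hstack([a,b]),None,fx=2,fy=2,interpolation=cv2.INTER_CUBIC))
E
```

```text
time: 20.5
eef_pos: [0.5129, 0.3633, 0.177]
tcp_rot: [-0.123, 0.696, 0.123, 0.696]
contact_force: [-0.1, -0.3, -0.6]
opening: 0.0258
time: 21.25
eef_pos: [0.5126, 0.3632, 0.1768]
tcp_rot: [-0.123, 0.696, 0.123, 0.696]
contact_force: [0.3, -0.2, 0.3]
opening: 0.0714
t 21.25 tcp [0.5126 0.3632 0.1768] F [ 0.3 -0.2  0.3] open 0.0714 | shift tool mm [-1.2 -0.4 -0.3] twist None
```

View pics/m3.png

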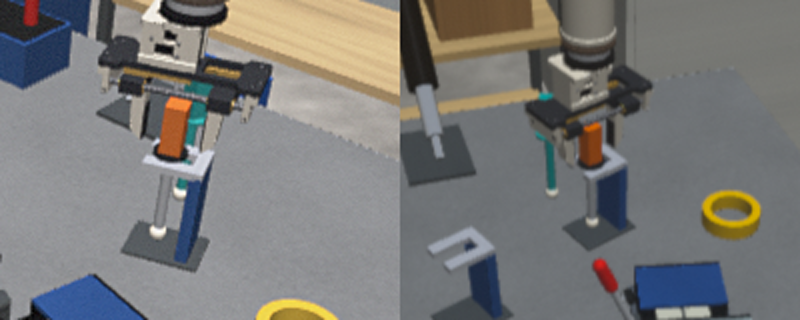

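```bash
python3 -m jog '[{"xyz":[0,0,0],"twist":[0,0,0],"claw":-1},{"xyz":[0,0,0],"twist":[0,0,0],"claw":-1},{"xyz":[-0.03,0,0],"twist":[0,0,0],"claw":-1},{"xyz":[-0.05,0,0],"twist":[0,0,0],"claw":-1},{"xyz":[-0.05,0,0],"twist":[0,0,0],"claw":-1},{"xyz":[0,0,0],"twist":[0,0,0],"claw":-1},{"xyz":[0,0,0],"twist":[0,0,0],"claw":-1}]';  python3 - <<'E'
from h import *
g=jigpts(JIG,[(-172,40,300)])[0]; print(g)
go(g,rotgoal([0,0,-1],jdir((0,1,0))))
im=viewer.read_camera("wrist"); cv2.imwrite("pics/w11.png",im[:,:,::-1]); cam=Cam("wrist")
m=mask(im,(8,120,180),(20,255,255)); cs,_=cv2.findContours(m,0,1); rc=cv2.minAreaRect(max(cs,key=cv2.contourArea));P=np.array([cam.onz(q,.210) for q in cv2.boxPoints(rc)]);print(P.mean(0))
E
```

```text
time: 22.22
eef_pos: [0.5124, 0.363, 0.3066]
tcp_rot: [-0.123, 0.696, 0.123, 0.696]
contact_force: [-0.3, -0.1, -0.8]
opening: 0.0915
[0.3990704 0.0925004 0.3      ]
t 22.23 tcp [0.5124 0.363  0.3066] F [-0.3 -0.1 -0.8] open 0.0915 | shift tool mm [   6.7 -215.1 -199.4] twist [-5.678e+01 -1.000e-02  0.000e+00]
[0.51248541 0.36449941 0.21      ]
```

View pics/w11.png

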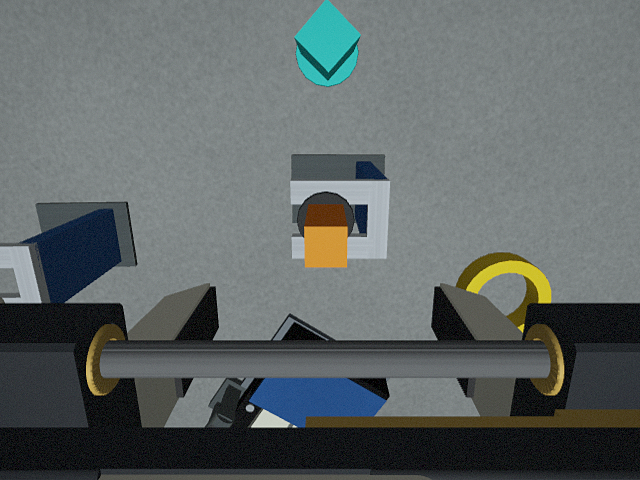

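```bash
python3 -m jog '[{"xyz":[0,-0.036,-0.0332],"twist":[0,0,0],"claw":1},{"xyz":[0,-0.036,-0.0332],"twist":[0,0,0],"claw":1},{"xyz":[0,-0.036,-0.0332],"twist":[0,0,0],"claw":1},{"xyz":[0,-0.036,-0.0332],"twist":[0,0,0],"claw":1},{"xyz":[0,-0.036,-0.0332],"twist":[0,0,0],"claw":1},{"xyz":[0,-0.036,-0.0332],"twist":[0,0,0],"claw":1},{"xyz":[0,0,0],"twist":[-9.5,0,0],"claw":1},{"xyz":[0,0,0],"twist":[-9.5,0,0],"claw":1}]'; python3 -m jog '[{"xyz":[0,0,0],"twist":[-9.5,0,0],"claw":1},{"xyz":[0,0,0],"twist":[-9.5,0,0],"claw":1},{"xyz":[0,0,0],"twist":[-9.5,0,0],"claw":1},{"xyz":[0,0,0],"twist":[-9.5,0,0],"claw":1},{"xyz":[0,0,0],"twist":[0,0,0],"claw":1},{"xyz":[0,0,0],"twist":[0,0,0],"claw":1}]'; python3 - <<'E'
from h import *
g=jigpts(JIG,[(-172,40,169)])[0]
go(g,rotgoal([0,0,-1],jdir((0,1,0)))); print(bot.sense()["joint_pos"].round(2))
a=viewer.read_camera("scene")[100:360,220:480,::-1];b=viewer.read_camera("side")[100:360,170:430,::-1]
cv2.imwrite("pics/m5.png",cv2.resize(np.hstack([a,b]),None,fx=1.5,fy=1.5,interpolation=cv2.INTER_CUBIC))
E
```

```text
time: 23.28
eef_pos: [0.3987, 0.0909, 0.3056]
tcp_rot: [-0.238, 0.667, 0.238, 0.665]
contact_force: [-0.1, 0.2, 0.9]
opening: 0.0166
time: 24.02
eef_pos: [0.3993, 0.0918, 0.3061]
tcp_rot: [-0.44, 0.554, 0.44, 0.553]
contact_force: [0.1, -0.1, 0.6]
opening: 0.0006
t 24.02 tcp [0.3993 0.0918 0.3061] F [ 0.1 -0.1  0.6] open 0.0006 | shift tool mm [137.1   0.2   0.8] twist [ 0.03 -0.04 -0.08]
[-0.32 -0.03  0.03  2.05  0.    1.13  1.05]
```

View pics/m5.png

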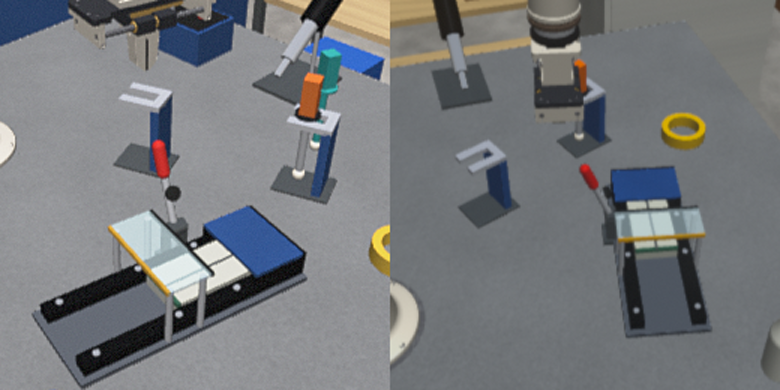

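```bash
python3 -m jog '[{"xyz":[0.035,0,0],"twist":[0,0,0],"claw":1},{"xyz":[0.035,0,0],"twist":[0,0,0],"claw":1},{"xyz":[0.034,0,0],"twist":[0,0,0],"claw":1},{"xyz":[0.033,0,0],"twist":[0,0,0],"claw":1},{"xyz":[0,0,0],"twist":[0,0,0],"claw":1},{"xyz":[0,0,0],"twist":[0,0,0],"claw":1}]'; python3 - <<'E'
from h import *
g=jigpts(JIG,[(-172,40,169)])[0]
go(g,rotgoal([0,0,-1],jdir((0,1,0)))); print(bot.sense()["joint_pos"].round(2),tojig(tool()[0]))
a=viewer.read_camera("scene")[130:330,220:420,::-1];b=viewer.read_camera("side")[150:350,220:420,::-1]
cv2.imwrite("pics/m6.png",cv2.resize(np.hstack([a,b]),None,fx=1.9,fy=1.9,interpolation=cv2.INTER_CUBIC))
E
```

```text
time: 24.88
eef_pos: [0.4004, 0.0921, 0.1707]
tcp_rot: [-0.441, 0.553, 0.44, 0.553]
contact_force: [0.2, 0.4, -0.1]
opening: 0.0005
t 24.88 tcp [0.4004 0.0921 0.1707] F [ 0.2  0.4 -0.1] open 0.0005 | shift tool mm [1.7 1.4 0.1] twist [0.18 0.03 0.05]
[-0.32  0.15  0.03  2.2  -0.01  0.79  1.06] [-170.5631027    39.90316841  170.72817003]
```

View pics/m6.png

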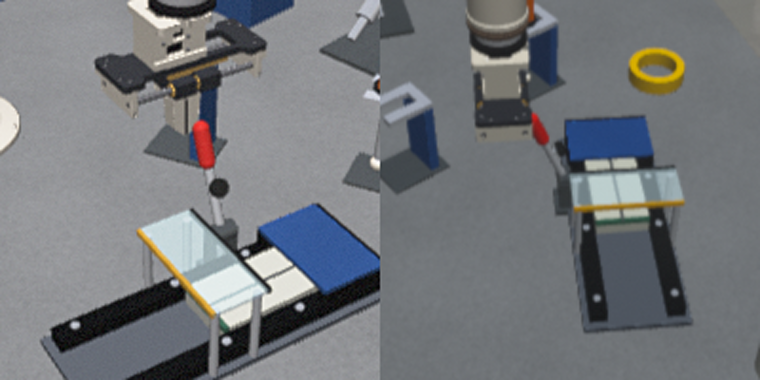

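```bash
python3 -m jog '[{"xyz":[0,-0.01,0],"twist":[0,0,0],"claw":1},{"xyz":[0,-0.01,0],"twist":[0,0,0],"claw":1},{"xyz":[0,-0.01,0],"twist":[0,0,0],"claw":1},{"xyz":[0,-0.01,0],"twist":[0,0,0],"claw":1},{"xyz":[0,-0.01,0],"twist":[0,0,0],"claw":1},{"xyz":[0,-0.008,0],"twist":[0,0,0],"claw":1}]'; python3 - <<'E'
from h import *
print(tojig(tool()[0]))
a=viewer.read_camera("scene")[130:330,220:420,::-1];b=viewer.read_camera("side")[150:350,220:420,::-1]
cv2.imwrite("pics/m7.png",cv2.resize(np.hstack([a,b]),None,fx=1.9,fy=1.9,interpolation=cv2.INTER_CUBIC))
E
```

```text
time: 25.72
eef_pos: [0.4568, 0.0788, 0.1698]
tcp_rot: [-0.441, 0.553, 0.441, 0.553]
contact_force: [-2.9, 1.1, 2.9]
opening: 0.0007
[-112.69275341   39.7558914   169.79241199]
```

View pics/m7.png

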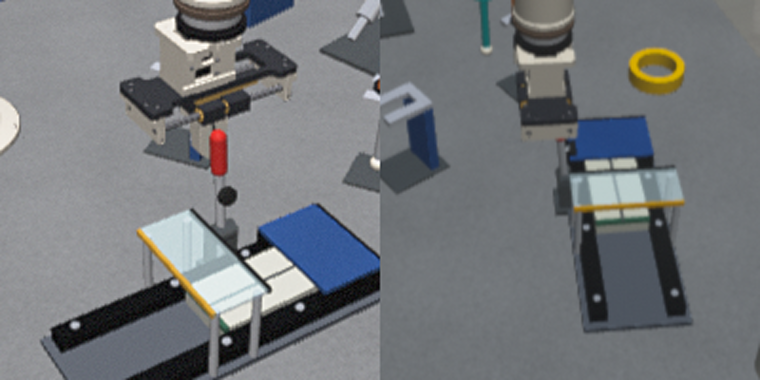

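```bash
python3 -m jog '[{"xyz":[0,-0.01,0],"twist":[0,0,0],"claw":1},{"xyz":[0,-0.01,0],"twist":[0,0,0],"claw":1},{"xyz":[0,-0.01,0],"twist":[0,0,0],"claw":1},{"xyz":[0,-0.01,0],"twist":[0,0,0],"claw":1},{"xyz":[0,-0.01,0],"twist":[0,0,0],"claw":1},{"xyz":[0,0,0],"twist":[0,0,0],"claw":1}]'; python3 -m jog '[{"xyz":[0,-0.01,0],"twist":[0,0,0],"claw":1},{"xyz":[0,-0.01,0],"twist":[0,0,0],"claw":1},{"xyz":[0,0,0],"twist":[0,0,0],"claw":1}]'; python3 - <<'E'
from h import *
print(tojig(tool()[0]))
a=viewer.read_camera("scene")[130:330,220:420,::-1];b=viewer.read_camera("side")[150:350,220:420,::-1]
cv2.imwrite("pics/m8.png",cv2.resize(np.hstack([a,b]),None,fx=1.9,fy=1.9,interpolation=cv2.INTER_CUBIC))
E
```

```text
time: 26.58
eef_pos: [0.5067, 0.0674, 0.1701]
tcp_rot: [-0.441, 0.553, 0.44, 0.554]
contact_force: [0.4, 0.2, 0.4]
opening: 0.0003
time: 26.95
eef_pos: [0.5256, 0.063, 0.17]
tcp_rot: [-0.441, 0.553, 0.44, 0.553]
contact_force: [0.0, -0.1, -0.7]
opening: 0.0001
[-42.02736535  39.98669651 169.97810554]
```

View pics/m8.png

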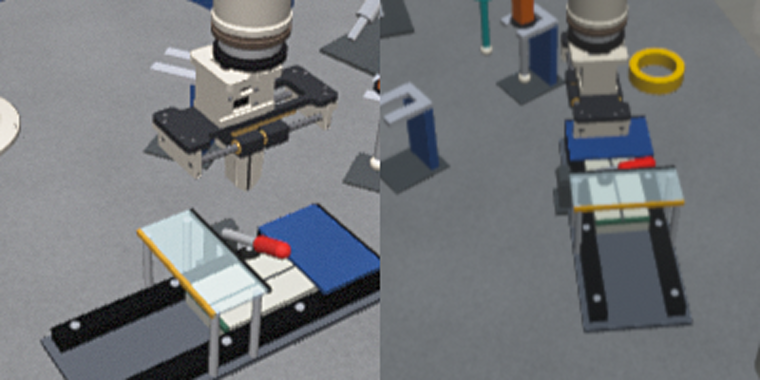

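```bash
python3 -m jog '[{"xyz":[-0.05,0,0],"twist":[0,0,0],"claw":1},{"xyz":[-0.05,0,0],"twist":[0,0,0],"claw":1},{"xyz":[-0.04,0.05,0],"twist":[0,0,0],"claw":1},{"xyz":[0,0.05,0],"twist":[0,0,0],"claw":1},{"xyz":[0,0.05,0],"twist":[0,0,0],"claw":1},{"xyz":[0,0,0],"twist":[0,0,0],"claw":1},{"xyz":[0,0,0],"twist":[0,0,0],"claw":1}]'; python3 - <<'E'
from h import *
print(tojig(tool()[0]))
A=viewer.read_camera("scene");B=viewer.read_camera("side")
cv2.imwrite("pics/scene9.png",A[:,:,::-1]);cv2.imwrite("pics/side9.png",B[:,:,::-1])
a=A[130:390,220:480,::-1];b=B[110:370,200:460,::-1]
cv2.imwrite("pics/m9.png",cv2.resize(np.hstack([a,b]),None,fx=1.5,fy=1.5,interpolation=cv2.INTER_CUBIC))
sc,sd=Cam("scene"),Cam("side")
ra=blobs(mask(A,(0,180,90),(4,255,255)));rb=blobs(mask(B,(0,180,90),(4,255,255)))
ra=[r for r in ra if 230<r[1][0]<450 and r[1][1]>150];rb=[r for r in rb if r[1][0]>250];print(ra,rb)
P,e=tri(sc,ra[0][1],sd,rb[0][1]); print("handle jig",tojig(P),e)
for n,im in(("scene",(A,sc)),("side",(B,sd))):
    o=blobs(mask(im[0],(5,180,120),(14,255,255)));print(n,o[:1]); o=blobs(mask(im[0],(60,80,30),(80,255,255)),5); print([(g[1],tojig(im[1].onz(g[1],.035)).round(1)) for g in o[:3]])
E
```

```text
time: 27.92
eef_pos: [0.38, 0.0965, 0.3093]
tcp_rot: [-0.441, 0.552, 0.44, 0.553]
contact_force: [0.3, 0.1, 0.4]
opening: 0.0005
[-191.4927148    39.54370562  309.3143455 ]
[(148, [365.1, 280.2], [356, 271, 18, 19])] []Traceback (most recent call last):
  File "<stdin>", line 10, in <module>
IndexError: list index out of range
```

View pics/m9.png

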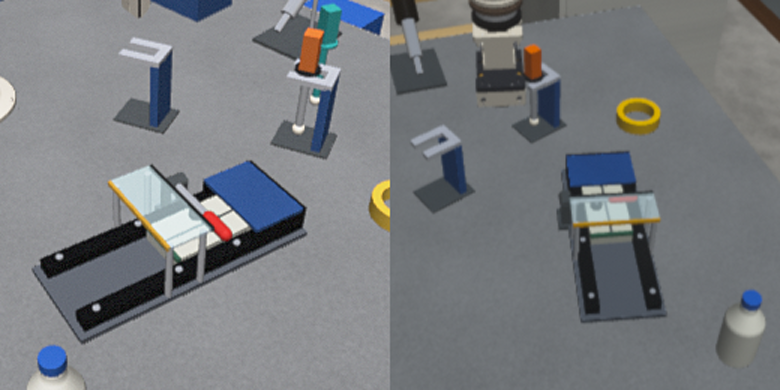

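View pics/scene9.png

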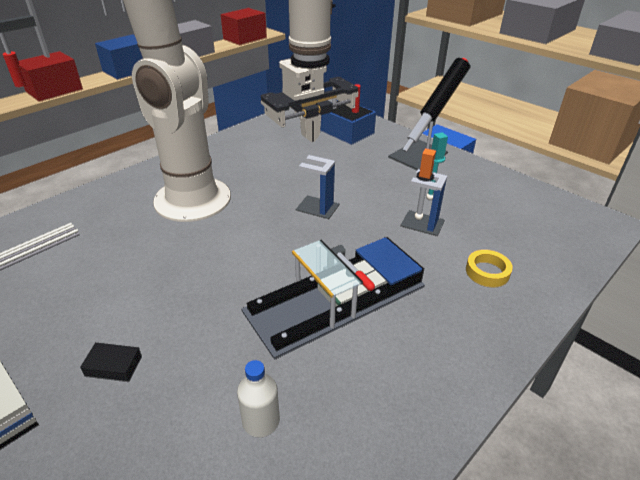

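```bash
python3 - <<'E'
from h import *
sc,sd=Cam("scene"),Cam("side")
for th in(0,.1,.2): print(th,sc.proj(jigpts(JIG,[(-79+110*np.cos(th),40,56+110*np.sin(th))])).round(1))
# bounding: w8 green rear edge after push (wrist cam pose unknown now); use scene9 vs pre-clamp scene
A=cv2.imread("pics/scene9.png"); cv2.imwrite("pics/fin.png",cv2.resize(A[230:350,240:440],None,fx=4,fy=4,interpolation=cv2.INTER_CUBIC))
for y in(-40,-35,-30): print(y,sc.proj(jigpts(JIG,[(-40,y,35),(40,y,35)])).round(1).tolist())
E
```

```text
0 [[364.6 280. ]]
0.1 [[364.8 276.1]]
0.2 [[364.7 271.8]]
-40 [[315.3, 281.0], [335.5, 303.7]]
-35 [[317.3, 280.2], [337.5, 302.8]]
-30 [[319.2, 279.4], [339.5, 301.9]]
```

View pics/fin.png

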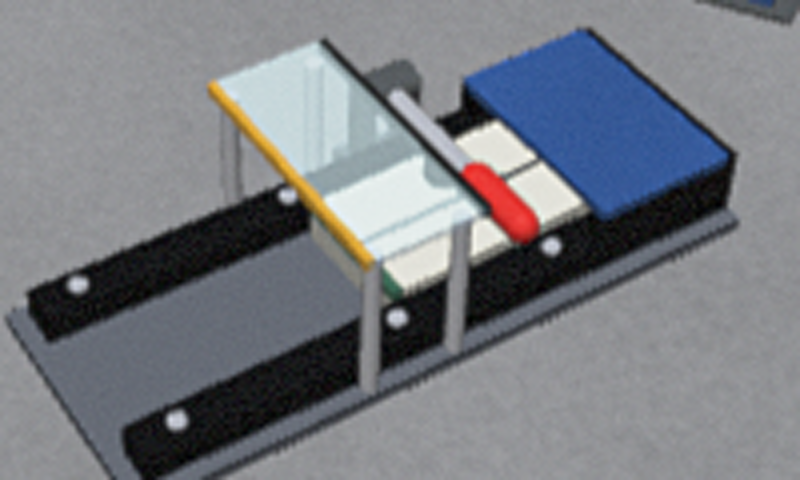

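```bash
python3 -c "
from rig import bot
print(bot.sense()['time'],bot.close_job())"
```

```text
the job is handed in; nothing more can be done
28.025 None
```

I did the whole job in the order asked and handed it in at 28.0 s of the allowed 72 s.

- **Bar and plate:** I lifted the orange bar from the rest farthest to the robot's left. Leaning it 40 degrees, I pushed the plate about 90 mm along its guide with the ball nose only. At the stop the nose stalled and the push force rose from about 6 N to about 10 N. Only part of that reached the stop, well under its 15 N limit. I then backed off.
- **Bar back in its rest:** The bar hangs in the same rest. The wrist camera put its handle within about 1 mm of where it hung before.
- **Clamp:** I flipped the clamp with the closed fingertips at about 4 N, and it snapped down. In the last scene picture its handle was at (365.1, 280.2), against (364.6, 280.0) predicted for fully closed.
- **Last checks:** The arm was clear of everything when I handed in. The bystanders and the turquoise bar look unmoved in the last pictures, judged by eye.

Two checks are weaker than the rest:

- **Clamp cross-check failed:** The second-camera check of the clamp handle did not work, because the panel tints the red and the colour mask found nothing. The closed angle therefore rests on the scene camera alone.
- **Plate position:** The plate's rear face reads about jig y -31 (±3 mm) in the picture. The bar's stopping point gave about -34, so they agree within error. The hidden stop cannot be seen, so that it did not move is inferred from the forces and the stall.

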